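# Load the mug rinse rack and set its water valve

## Task

The rinse rack's water valve has been left open. Shut it fully first; then, with it shut, hang every enamel mug on the worktop by its ear on the rack's hooks, one mug to a hook. When all hang there, rinse them: open the valve half way (lever at the orange 45 degree mark), let it run for ten seconds, and shut it fully again, leaving the mugs on their hooks and the lemon, the small food tin and the flat fish tin where they are.

Things in the scene. Friction and masses are not known exactly. Their poses are not given: they have to be found in the camera images.
- rack: mug rinse rack, fixed; origin on the worktop under its feed bar, x away from the robot, y left along the bar. White drip tray 160x460x18 mm from x -120 to +40 mm, y -240 to +220 mm. Steel feed bar 18 mm thick along y at x = 0, height 190 mm, on posts at y -215 and +195 mm. Three hooks point toward the robot (-x); the valve's pipe is at y = -280 mm.
- hook1 (a point): right hook (rack y = -165 mm): top side of its low seat, 190 mm up, 85 mm in front of the feed bar; axes as the rack. An 8 mm rod, level along -x from the bar; past the seat it turns up, its rounded end 106 mm from the bar and 19 mm above this point. A mug hung with its ear to the right swings till it lies below the hook, mouth to the left, 50 to 60 mm to either side.
- hook2 (a point): middle hook (rack y = -15 mm): top side of its low seat, 190 mm up, 85 mm in front of the feed bar; axes as the rack. An 8 mm rod, level along -x from the bar; past the seat it turns up, its rounded end 106 mm from the bar and 19 mm above this point. A mug hung with its ear to the right swings till it lies below the hook, mouth to the left, 50 to 60 mm to either side.
- hook3 (a point): left hook (rack y = 135 mm): top side of its low seat, 190 mm up, 85 mm in front of the feed bar; axes as the rack. An 8 mm rod, level along -x from the bar; past the seat it turns up, its rounded end 106 mm from the bar and 19 mm above this point. A mug hung with its ear to the right swings till it lies below the hook, mouth to the left, 50 to 60 mm to either side.
- mug_blue: blue enamel mug (absent in some runs), 64 mm across, straight 4 mm walls, 85 mm high, about 180 g. Origin: centre of its underside; z up to the mouth. Its ear, a 10 mm bar in the plane x = 0, stands out along its own -y to 71 mm from the axis, upper arm centred 75 mm up, lower arm 12 mm. Starts upright, ear to the robot's right or toward the robot.
- mug_blue_eye (a point): centre of the opening inside the blue mug's ear: 46.5 mm from the mug's axis along its -y, 43.5 mm above its underside; the opening is about 29 mm wide (radially) and 52 mm high and goes through along the mug's x; same axes as the mug
- mug_green: green enamel mug (absent in some runs), 64 mm across, straight 4 mm walls, 85 mm high, about 180 g. Origin: centre of its underside; z up to the mouth. Its ear, a 10 mm bar in the plane x = 0, stands out along its own -y to 71 mm from the axis, upper arm centred 75 mm up, lower arm 12 mm. Starts upright, ear to the robot's right or toward the robot.
- mug_green_eye (a point): centre of the opening inside the green mug's ear: 46.5 mm from the mug's axis along its -y, 43.5 mm above its underside; the opening is about 29 mm wide (radially) and 52 mm high and goes through along the mug's x; same axes as the mug
- mug_cream: cream-white enamel mug (absent in some runs), 64 mm across, straight 4 mm walls, 85 mm high, about 180 g. Origin: centre of its underside; z up to the mouth. Its ear, a 10 mm bar in the plane x = 0, stands out along its own -y to 71 mm from the axis, upper arm centred 75 mm up, lower arm 12 mm. Starts upright, ear to the robot's right or toward the robot.
- mug_cream_eye (a point): centre of the opening inside the cream-white mug's ear: 46.5 mm from the mug's axis along its -y, 43.5 mm above its underside; the opening is about 29 mm wide (radially) and 52 mm high and goes through along the mug's x; same axes as the mug
- valve (a joint): ball valve opening, rad: 0 = shut (end stop; lever points along the rack's -y, right), 0.785 = half open (lever at the orange mark of the dial disc under it), 1.571 = fully open (end stop; lever points along the rack's -x, to the robot). Opens clockwise seen from above. Stays where left; turning takes about 0.15 N m. Starts at 1.05 to 1.4.
- valve_axis (a point): point on the valve's vertical turning axis, at the middle of the lever's height, 140 mm above the worktop; rack x = -80, y = -280 mm; same axes as the rack
- valve_grip (a point): middle of the lever's red sleeve, 70 mm from the turning axis; the sleeve is 14 mm wide, 16 mm high, and spans 34 to 104 mm from the axis; the lever points along this frame's -y
- sardine_tin: flat fish tin, 63x105x29 mm; bystander, origin at the centre of its underside; to be left where it stands
- lemon: yellow lemon, 78x55x56 mm; bystander, origin at the centre of its underside; to be left where it stands
- tin_half: small turquoise food tin, 75 mm across, 58 mm high; bystander, origin at the centre of its underside; to be left where it stands
There are look-alikes about, which are no part of the job. Leave any pink look-alike of the mug_cream alone. There is more than one size of the mug_blue; the one meant has the size given above.

How it is judged:
By the outcome, as a careful person would: the job done as asked, in the order asked, and still so for the second after the job is handed in, with the robot touching nothing.
Of mug_blue, mug_green, mug_cream only 2 to 3 are there at a start; the rules pass over those that are not, and their reading is None.
At some moment in a run one of mug_blue, mug_green, mug_cream may be knocked a few centimetres aside while the robot is not near it.
It also fails if it takes over 200 s, if anything falls off the work surface, if the arm or the gripper's body presses on something with over 40 N, if the wrist force passes 120 N, or if a joint passes its speed limit or range.

## Robot

A 6-joint arm with a two-finger parallel gripper is mounted at the origin on a cart in front of the work surface, level with it; the furniture and walls round the work are solid. World frame = base frame: x ahead of the robot, y to its left, z up, the work surface at z = 0. Lengths are in mm, angles in rad, forces in N, time in s.
With the tool pointing down it reaches from about 275 to 1000 mm from the base axis. Payload 8.4 kg.
Tool frame: the origin (TCP) lies at the very end of the fingers, on their centre line; the grasp point (between the pads) lies 19 mm behind it (r.pinch_z is the distance from the TCP to the grasp point, in mm); z points along the fingers, y is the line along which they close (so a half turn about z gives the same grasp; the last joint's range is limited). The gripper opens to 85 mm and grips with 20 to 120 N. Pads are 22 mm wide; open, the fingers measure 114 mm over their backs; the gripper's body (76 mm by 85 mm) begins 54 mm behind the grasp point. The pads swing forward as they close: fully open they stand 13 mm farther back than shut.
Start: joints at [-1.289, 0.353, 1.633, -0, 1.155, -0.002], TCP at [175.002, -600.002, 204.081] pointing down, gripper open.
Joint ranges: [-2.63, 2.63], [-0.92, 2.1], [0.06, 2.66], [-1.3, 4.44], [0, 2.69], [-3.02, 3.02]. Speed limits (rad/s): [2.22, 2.22, 2.79, 3.14, 3.14, 3.14].

## Interface

Orientations are given as [roll, pitch, yaw] about the fixed x, y, z axes, in that order (R = Rz(yaw) Ry(pitch) Rx(roll)).
In Python, from rig import r gives the robot as it stands.
- The arm moves only by the tool carry_out, never from a script. Its argument "series" is a list of rows, each a list of 7 numbers: the turn, a rotation vector about the tool's x, y, z as a fraction of full scale, then the shift along the tool's x, y, z as a fraction of full scale, then the gripper command: -1 is fully open, 1 is shut, values between are in proportion. A call has 1 to 8 rows; each row is the pose to reach, as a shift and turn from the pose commanded when the call began, along the tool's axes at that moment, turning the shorter way round; what a row does not reach only later rows make up. Full scale, the value 1, is 0.25 m for a shift and pi rad for a turn. A row lasts 1/8 s, in which the tool goes at most 62.5 mm and 10.7 degrees, less where a joint would pass 70% of its speed; a pose out of reach is approached as far as the arm can. A call with a number of a shift or a turn outside -1 to 1 is refused whole. A call with a gripper value outside its range is refused whole. The fingers move at their own pace and stop on an object; "force" is the grip in N (left out, the last holds). Time passes only in rows, so rows that repeat a pose let the fingers close. It gives the time, the measured TCP pose, the force, the opening and the grip force at its end, in the units of the state.
- r.sense(): the state, without advancing time (a new reading comes with each control period).
- r.grab_frame(name): name is "scene" or "top" or "wrist"; returns the picture (420x560x3 uint8, red, green, blue); there is no depth.
- r.get_calibration(name): a dict with "K" (3x3 intrinsics, pixels), "distortion" ([k1, k2, p1, p2, k3] as OpenCV has them; the pictures are not rectified), "pose" (4x4, takes a point from camera to world coordinates). Camera axes: x right, y up, looking along -z (the intrinsics and any distortion apply to the point x, -y, -z); pixel columns grow to the right and rows downward; lengths in mm; the calibration is good to about 2 mm. A picture is of the moment at which its call begins: read the wrist's pose just before it. get_calibration takes no time and is no camera call; for the wrist camera it gives the pose at the moment of the call.
- r.sign_off(): hands the job in; it is judged then, once.
Trained networks look in the newest picture that a camera, given by its name, has taken for a name from the list of things; names that differ only in an ending like _2 or _b are one class to them, and where a whole thing is asked for, a point or a joint stands for the part that bears it (a point fixed in the world has none). Each returns a list of dicts, best first, with "score" (0 to 1); they miss things now and then, are a little off and sometimes report something else, mostly with a low value. They report only what shows in the picture. A call takes as long as a camera call. They do not tell look-alikes from the thing itself.
- r.silhouettes(camera, label): "region" (420x560 bool, what is visible of it) and "position" ([row, column] in pixels, amid what is visible of it).
The state is a dict: "clock": time; "qpos": joint angles; "qvel": joint speeds; "joint_efforts": joint torques, N m; "eef_pos": TCP position; "tcp_rot": TCP orientation; "contact_force": force on the tool from outside, world axes, zero at the start; "wrist_torque": the same for the moment, N m; "opening": opening from 0.0 (shut) to 1.0 (fully open); "grasp_force": force on a finger pad.
Only numpy, scipy, OpenCV 4.12 (cv2) and the standard library are available. Lean on these libraries where they do the work, as an engineer would, in place of code of your own. Each camera call takes 0.05 s, during which the arm holds its last target. There are 200 camera calls.

## Working session

There is one attempt and no reset: what is moved stays moved. The work goes in short steps, Python scripts to look and compute and a tool call to move; the robot and the scene stay as the last step left them, time stands still between calls to the robot, and variables do not carry over. Pictures are saved under pics/ and viewed, at most 14 in all, crops included, and the job is handed in when it is done.

Besides the shell and the picture viewer there is one more tool, called by a JSON object that holds its "fn" and its "kwargs". carry_out: Moves the arm, as the interface text tells. Its arguments: {"type":"object","properties":{"series":{"type":"array"},"force":{"type":"number"}},"required":["series"]}

```bash
ls; mkdir -p pics
cat > h.py <<'E'
import numpy as np, cv2
from scipy.spatial.transform import Rotation as R
from rig import r
def grab(n):
    c=r.get_calibration(n); return r.grab_frame(n), c
def ray(c,u,v):
    K=np.array(c["K"],float); d=np.array(c["distortion"],float)
    p=cv2.undistortPoints(np.array([[[u,v]]],float),K,d)[0,0]
    T=np.array(c["pose"]); w=T[:3,:3]@np.array([p[0],-p[1],-1.]); return T[:3,3],w/np.linalg.norm(w)
def onz(c,u,v,z):
    o,w=ray(c,u,v); return o+w*(z-o[2])/w[2]
def proj(c,P):
    T=np.linalg.inv(np.array(c["pose"])); P=np.atleast_2d(P)@T[:3,:3].T+T[:3,3]
    P=P*[1,-1,-1]; return cv2.projectPoints(P,np.zeros(3),np.zeros(3),np.array(c["K"],float),np.array(c["distortion"],float))[0][:,0]
def tri(rays):
    A=sum(np.eye(3)-np.outer(w,w) for o,w in rays); b=sum((np.eye(3)-np.outer(w,w))@o for o,w in rays)
    return np.linalg.solve(A,b)
E
python3 - <<'E'
from h import *
for n in ("scene","top"):
    f,c=grab(n); cv2.imwrite(f"pics/{n}0.png",f[:,:,::-1])
    print(n,np.round(c["pose"],3).tolist(),c["K"],c["distortion"])
    for l in ("rack","mug_blue","mug_green","mug_cream","valve_grip","sardine_tin","lemon","tin_half"):
        print(l,[(round(d["score"],2),np.round(d["position"]).tolist(),int(d["region"].sum())) for d in r.silhouettes(n,l)])
s=r.sense();print(s)
E
```

```text
pics
scene [[0.588, 0.332, -0.738, -742.35], [-0.809, 0.261, -0.527, -770.299], [0.018, 0.907, 0.421, 856.361], [0.0, 0.0, 0.0, 1.0]] [[488.95933074   0.         275.6924033 ]
 [  0.         488.95933074 203.4996345 ]
 [  0.           0.           1.        ]] [-0.00369991  0.          0.          0.          0.        ]
rack [(0.69, [229.0, 326.0], 4515)]
mug_blue [(0.88, [252.0, 294.0], 543), (0.66, [240.0, 261.0], 339)]
mug_green [(0.36, [295.0, 394.0], 652)]
mug_cream []
valve_grip [(0.59, [229.0, 374.0], 105)]
sardine_tin [(0.78, [294.0, 393.0], 687)]
lemon [(0.15, [232.0, 372.0], 118)]
tin_half [(0.96, [285.0, 352.0], 601)]
top [[-0.015, 0.992, -0.123, 308.535], [-1.0, -0.015, -0.0, 94.827], [-0.002, 0.123, 0.992, 1464.242], [0.0, 0.0, 0.0, 1.0]] [[434.07268988   0.         281.0154002 ]
 [  0.         434.07268988 204.30930601]
 [  0.           0.           1.        ]] [-0.11590975  0.          0.          0.          0.        ]
rack [(0.71, [221.0, 414.0], 576)]
mug_blue [(0.87, [222.0, 314.0], 395), (0.7, [222.0, 276.0], 207), (0.59, [214.0, 195.0], 431)]
mug_green []
mug_
[... 243 characters left out ...]
 467)]
{'clock': 0.9, 'qpos': array([-1.28943454e+00,  3.53017294e-01,  1.63340802e+00,  8.50662440e-06,
        1.15522817e+00, -2.40338282e-03]), 'qvel': array([ 0.00026395,  0.00084394, -0.0007248 , -0.0006576 , -0.00052545,
        0.00036332]), 'joint_efforts': array([-1.14965464e-03, -6.05161071e+01, -3.42446852e+01, -1.13912151e-04,
        1.11014586e-03,  2.80779756e-05]), 'eef_pos': array([ 174.97924429, -599.99057077,  204.06672128]), 'tcp_rot': array([-3.14153184e+00, -7.92856998e-06,  2.83761735e-01]), 'contact_force': array([ 0.03356493,  0.76461639, -0.79342543]), 'wrist_torque': array([-0.00778716,  0.01655338, -0.00690337]), 'grasp_force': 0.0, 'opening': 0.9989582081366203}
```

Run:
```python
import cv2
for n in("scene","top"):
    f=cv2.imread(f"pics/{n}0.png"); cv2.imwrite(f"pics/{n}0x.png",cv2.resize(f,(800,600),interpolation=cv2.INTER_CUBIC))
```

```text
(no output)
```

View pics/scene0x.png

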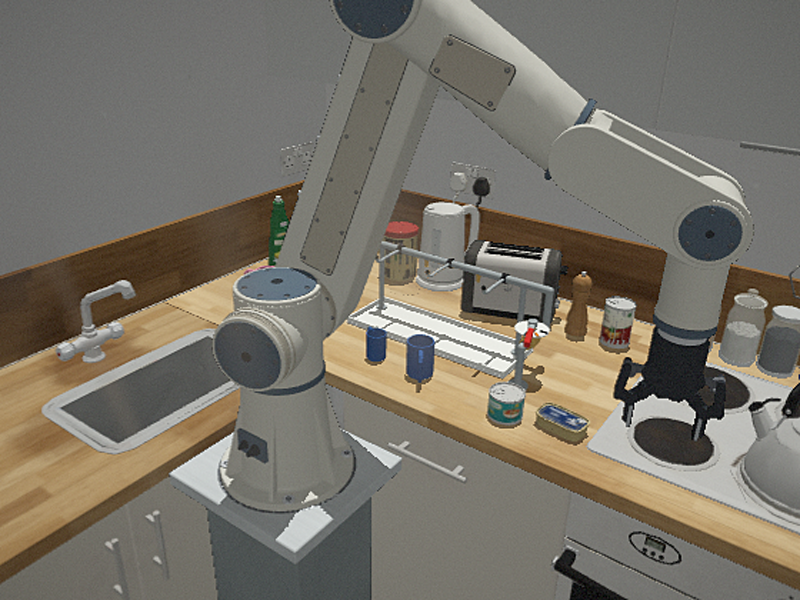

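View pics/top0x.png

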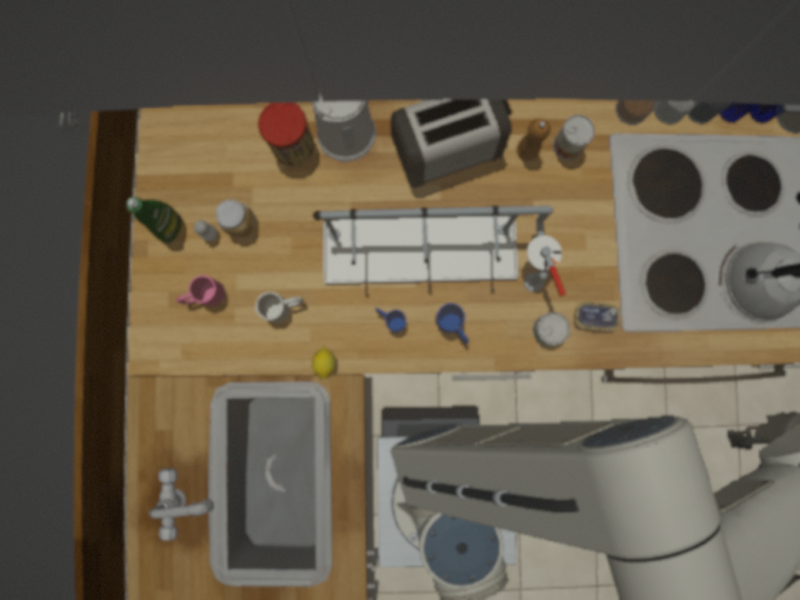

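Scene picture: large blue mug at (420,358), small blue look-alike at (375,343), red lever at (530,335), food tin at (505,405), fish tin at (562,420). 
Top picture: blue candidates are large (451,320) with its ear to the lower right, and small (396,321). Cream candidates are white (272,307) with its ear to the right, and pink (203,292). Lemon is at (323,362), food tin at (552,330), fish tin at (597,317). There is no green mug. I choose the large blue and the white one. Next: coarse positions and a wrist look.

```bash
cat >> h.py <<'E'
def rackfit(obs,x0):
    """obs: (cal, rack point, u,v) -> x,y,yaw"""
    from scipy.optimize import least_squares
    def f(p):
        Rz=R.from_euler('z',p[2]).as_matrix()
        return np.concatenate([proj(c,Rz@np.array(P,float)+[p[0],p[1],0])[0]-[u,v] for c,P,u,v in obs])
    s=least_squares(f,x0,loss='soft_l1',x_scale=[10,10,.1]); return s.x,f(s.x).reshape(-1,2)
E
python3 - <<'E'
from h import *
c=r.get_calibration("top"); s=.7
obs=[(c,P,u*s,v*s) for P,u,v in [((-120,220,18),323,285),((-120,-240,18),518,279),((-106,135,209),354,260),((-106,-15,209),426,261),((-106,-165,209),499,261),((0,135,190),353,213),((0,-15,190),426,213),((0,-165,190),499,212)]]
x,e=rackfit(obs,[600,0,0]);print(np.round(x,3),np.round(e,1).tolist())
for n,u,v,z in [("blue",451,319,85),("blueear",464,343,75),("small",396,321,60),("cream",270,307,85),("creamear",300,301,75),("lever tip",560,293,140),("leveraxis",544,255,140),("lemon",323,362,28),("tin",552,330,58),("fish",597,317,29),("pink",206,289,80)]:
    print(n,np.round(onz(c,u*s,v*s,z)))
w=r.get_calibration("wrist");st=r.sense()
T=np.array(w["pose"]);Rt=R.from_euler('xyz',st["tcp_rot"]).as_matrix()
print("cam in tcp",np.round(Rt.T@(T[:3,3]-st["eef_pos"])),np.round(Rt.T@T[:3,:3],3).tolist(),w["K"],w["distortion"])
print(r.pinch_z)
E
```

```text
[ 6.34365e+02  5.72940e+01 -6.00000e-03] [[0.6, -2.4], [0.3, 0.6], [-0.4, 1.0], [0.3, -0.2], [0.1, -0.6], [0.8, 0.3], [-0.5, -0.2], [-2.0, 0.2]]
blue [417. -14.  85.]
blueear [364. -43.  75.]
small [417. 109.  60.]
cream [450. 391.  85.]
creamear [464. 325.  75.]
lever tip [ 465. -248.  140.]
leveraxis [ 549. -217.  140.]
lemon [327. 279.  28.]
tin [ 390. -247.   58.]
fish [ 421. -363.   29.]
pink [494. 540.  80.]
cam in tcp [  72.    1. -171.] [[0.001, 0.959, 0.284], [1.0, -0.001, -0.001], [-0.0, 0.284, -0.959]] [[351.28998147   0.         280.15037849]
 [  0.         351.28998147 212.08522399]
 [  0.           0.           1.        ]] [-0.07248506  0.          0.          0.          0.        ]
18.700000000000003
```

```bash
cat >> h.py <<'E'
def down(yawdeg): return R.from_euler('xyz',[np.pi,0,np.deg2rad(yawdeg)])
def row(p,Rt,g=None):
    s=r.sense(); R0=R.from_euler('xyz',s["tcp_rot"])
    t=(R0.inv()*Rt).as_rotvec()/np.pi; d=R0.inv().apply(np.array(p)-s["eef_pos"])/250
    print(np.round(np.r_[t,d],3).tolist(),g)
def st():
    s=r.sense();print(round(s["clock"],2),np.round(s["eef_pos"],1),np.round(np.rad2deg(s["tcp_rot"]),1),np.round(s["contact_force"],1),round(s["opening"],3),round(s["grasp_force"],1))
E
python3 - <<'E'
from h import *
row([340,-410,320],down(20)); row([490,-240,320],down(20))
E
```

```text
[-0.0, -0.0, -0.021, 0.846, -0.545, -0.464] None
[-0.0, -0.0, -0.021, 1.613, -1.03, -0.464] None
```

{"fn": "carry_out", "kwargs": {"series": [[0,0,-0.021,0.846,-0.545,-0.464,-1],[0,0,-0.021,0.846,-0.545,-0.464,-1],[0,0,-0.021,0.846,-0.545,-0.464,-1],[0,0,-0.021,0.846,-0.545,-0.464,-1],[0,0,-0.021,0.846,-0.545,-0.464,-1],[0,0,-0.021,0.846,-0.545,-0.464,-1]]}}

```text
clock: 1.65
eef_pos: [341.2, -409.3, 321.3]
tcp_rot: [3.139, -0.001, 0.352]
contact_force: [-0.9, -0.5, -0.4]
opening: 1.002
grasp_force: 0.0
```

Run:
```python
from h import *
st();row([490,-240,320],down(20))
```

```text
1.65 [ 341.2 -409.3  321.3] [179.9  -0.   20.2] [-0.9 -0.5 -0.4] 1.002 0.0
[0.001, -0.0, 0.001, 0.792, -0.43, 0.005] None
```

{"fn": "carry_out", "kwargs": {"series": [[0,0,0,0.792,-0.43,0,-1],[0,0,0,0.792,-0.43,0,-1],[0,0,0,0.792,-0.43,0,-1],[0,0,0,0.792,-0.43,0,-1],[0,0,0,0.792,-0.43,0,-1],[0,0,0,0.792,-0.43,0,-1]]}}

```text
clock: 2.4
eef_pos: [488.3, -242.2, 319.4]
tcp_rot: [-3.141, 0.001, 0.349]
contact_force: [0.4, -1.5, 0.5]
opening: 1.002
grasp_force: 0.0
```

Run:
```python
from h import *
import pickle
st();f,c=grab("wrist"); cv2.imwrite("pics/w1.png",cv2.resize(f,(800,600))[:,:,::-1]); pickle.dump(c,open("w1.p","wb"))
for d in r.silhouettes("wrist","valve_grip"):
    print(d["score"],d["position"],d["region"].sum())
ok=f.astype(int); m=(ok[:,:,0]>140)&(ok[:,:,1]<70)&(ok[:,:,2]<80)
ys,xs=np.nonzero(m); print(len(xs),xs.mean(),ys.mean()); (cx,cy),(w,h),a=cv2.minAreaRect(np.c_[xs,ys].astype(np.float32));print(cx,cy,w,h,a)
print(onz(c,cx,cy,148), np.round([onz(c,*p,148) for p in cv2.boxPoints(((cx,cy),(w,h),a))]))
```

```text
2.4 [ 488.3 -242.2  319.4] [-1.8e+02  1.0e-01  2.0e+01] [ 0.4 -1.5  0.5] 1.002 0.0
0.8 [153.2, 283.0] 1708
859 281.22235157159486 177.44935972060534
281.1376037597656 177.95870971679688 13.115191459655762 68.1202392578125 1.7357046604156494
[ 494.08175233 -242.41607828  148.        ] [[ 459. -247.  148.]
 [ 524. -226.  148.]
 [ 528. -238.  148.]
 [ 463. -260.  148.]]
```

View pics/w1.png

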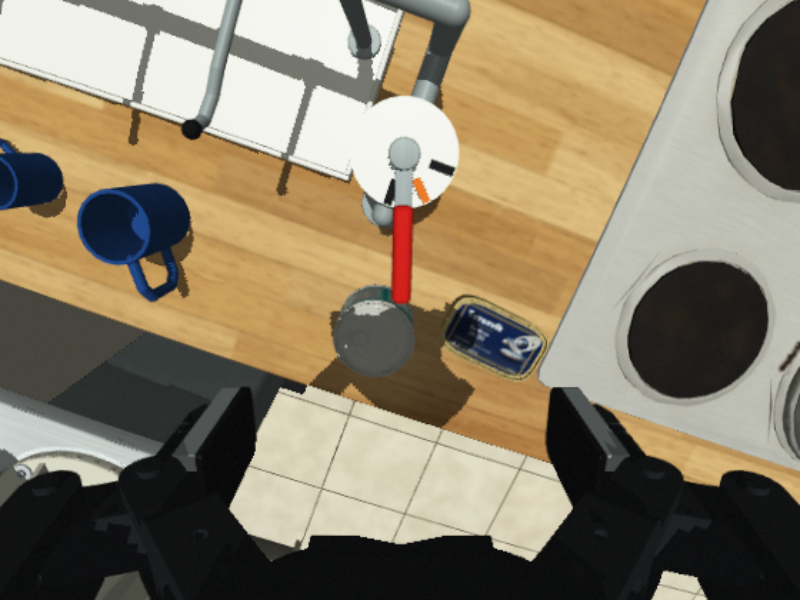

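Wrist view: lever hub at (404,152), red sleeve from (402,207) to (401,303), marks shut (442,168), orange (421,190) and open (391,190). The hook1 tip is at (192,129), and the big blue mug's mouth is at (117,225) with its ear at (155,275).

Run:
```python
from h import *
import pickle
c=r.get_calibration("top"); s=.7; w=pickle.load(open("w1.p","rb"))
obs=[(c,P,u*s,v*s) for P,u,v in [((-120,220,18),323,285),((-120,-240,18),518,279),((-106,135,209),354,260),((-106,-15,209),426,261),((-106,-165,209),499,261),((0,135,190),353,213),((0,-15,190),426,213),((0,-165,190),499,212)]]
ow=[(w,P,u*s,v*s) for P,u,v in [((-103,-165,208),192,129),((-80,-280,150),404,152),((-120,-240,18),350,180)]]
for o in (obs,ow*3,obs+ow*4):
    x,e=rackfit(o,[634,57,0]);print(np.round(x,4),np.round(e[-3:],1).tolist())
ax=onz(w,404*s,152*s,150);g=onz(w,281.1,178,148);print(ax,g,g-ax,np.hypot(*(g-ax)[:2]),np.arctan2(-(g-ax)[0],-(g-ax)[1]))
# two-view of the sleeve middle
f,c=grab("top");k=f.astype(int);m=(k[:,:,0]>120)&(k[:,:,1]<60)&(k[:,:,2]<60);m[:,:350]=0;m[:,420:]=0
ys,xs=np.nonzero(m);print(len(xs),xs.mean(),ys.mean());(a,b),_,_=cv2.minAreaRect(np.c_[xs,ys].astype(np.float32));P=tri([ray(c,a,b),ray(w,281.1,178)]);print("sleeve top tri",P)
```

```text
[ 6.343647e+02  5.729390e+01 -6.000000e-03] [[0.8, 0.3], [-0.5, -0.2], [-2.0, 0.2]]
[6.266221e+02 6.210950e+01 4.490000e-02] [[-0.4, -0.1], [1.0, -0.3], [-0.4, 1.3]]
[6.308787e+02 6.057110e+01 2.740000e-02] [[-0.2, -1.9], [1.1, 0.5], [-0.7, 1.2]]
[ 558.65101694 -220.3992076   150.        ] [ 494.03013895 -242.39545442  148.        ] [-64.62087799 -21.99624681  -2.        ] 68.26194214877128 1.2427090206534066
54 389.462962962963 196.0
sleeve top tri [ 493.42987592 -242.13035019  142.59068533]
```

Run:
```python
from h import *
st();row([493,-242,124],down(19))
```

```text
2.55 [ 488.2 -242.4  319.9] [-180.     0.    19.9] [ 0.4 -0.2 -0. ] 1.0 0.0
[-0.0, 0.0, 0.005, 0.019, 0.005, 0.784] None
```

{"fn": "carry_out", "kwargs": {"series": [[0,0,0.005,0.019,0.005,0.25,-1],[0,0,0.005,0.019,0.005,0.5,-1],[0,0,0.005,0.019,0.005,0.7,-1],[0,0,0.005,0.019,0.005,0.784,-0.5],[0,0,0.005,0.019,0.005,0.784,0.3],[0,0,0.005,0.019,0.005,0.784,1],[0,0,0.005,0.019,0.005,0.784,1],[0,0,0.005,0.019,0.005,0.784,1]], "force": 40}}

```text
clock: 3.55
eef_pos: [494.5, -241.0, 125.1]
tcp_rot: [3.14, -0.001, 0.334]
contact_force: [-0.3, -1.3, 1.2]
opening: -0.004
grasp_force: 0.0
```

{"fn": "carry_out", "kwargs": {"series": [[0,0,0,0,0,0,1],[0,0,0,0,0,0,1],[0,0,0,0,0,0,1]]}}

```text
clock: 3.92
eef_pos: [493.9, -240.6, 124.1]
tcp_rot: [-3.142, 0.0, 0.334]
contact_force: [0.0, 0.3, 0.6]
opening: 0.001
grasp_force: 0.0
```

```bash
cat >> h.py <<'E'
AX=np.array([557.,-221.])
def arc(angs,z,rad=68,grip=1):
    """rows for gripper following lever at opening angles (rad); yaw 90deg at 0"""
    for a in angs:
        p=AX+rad*np.array([-np.sin(a),-np.cos(a)])
        row([*p,z],down(90-np.rad2deg(a)),grip)
E
python3 - <<'E'
from h import *
st();arc([1.05,.9,.75,.6,.45,.3,.15,0],124)
E
```

```text
3.92 [ 493.9 -240.6  124.1] [-180.     0.    19.1] [0.  0.3 0.6] 0.001 0.0
[-0.0, 0.0, -0.059, -0.003, 0.059, 0.0] 1
[-0.0, 0.0, -0.107, 0.007, 0.098, 0.0] 1
[-0.0, -0.0, -0.155, 0.024, 0.136, 0.0] 1
[-0.0, -0.0, -0.203, 0.045, 0.17, 0.0] 1
[-0.0, -0.0, -0.25, 0.072, 0.201, 0.0] 1
[-0.0, -0.0, -0.298, 0.103, 0.228, 0.0] 1
[-0.0, -0.0, -0.346, 0.137, 0.249, 0.0] 1
[-0.0, -0.0, -0.394, 0.175, 0.266, 0.0] 1
```

Run:
```python
from h import *
f,c=grab("wrist"); g,_=grab("scene"); g=cv2.resize(g[195:285,310:430],(640,480),interpolation=cv2.INTER_CUBIC)
f=cv2.resize(f,(640,480)); cv2.imwrite("pics/w2.png",f[:,:,::-1]); cv2.imwrite("pics/s2.png",g[:,:,::-1])
```

```text
(no output)
```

View pics/w2.png

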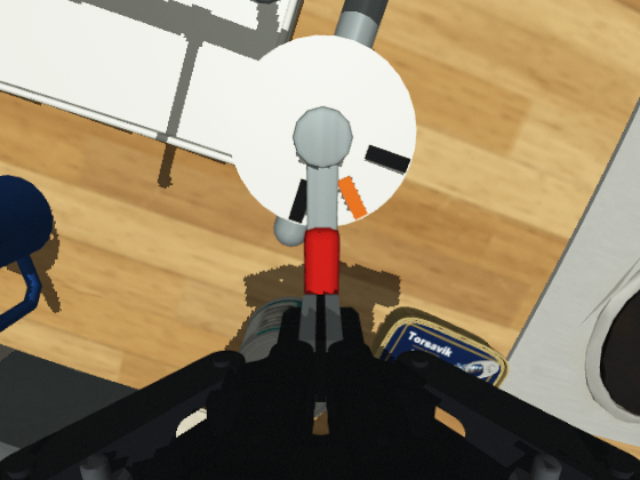

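Run:
```python
from h import *
import pickle
w=pickle.load(open("w1.p","rb")); c=r.get_calibration("wrist"); s=r.sense()
for n,a,b in [("hub",(404,152),(323,133)),("sleeve start",(402.5,207),(322,229)),("orange",(421,190),(352,198)),("shutmark",(442,168),(388,160)),("openmark",(391,190),(299,200))]:
    o=[ray(w,a[0]*.7,a[1]*.7),ray(c,b[0]*.875,b[1]*.875)]; P=tri(o); print(n,np.round(P,1),[round(float(np.linalg.norm(np.cross(P-q,d))),1) for q,d in o])
P=s["eef_pos"]; print("tcp px",proj(c,P)/.875,"pinch px",proj(c,P+[0,0,18.7])/.875, "z145:",proj(c,P+[0,0,40])/.875)
st()
```

```text
hub [ 558.9 -220.6  112.5] [0.0, 0.0]
sleeve start [ 523.7 -232.3  137.6] [0.1, 0.1]
orange [ 538.5 -240.6  129.5] [0.1, 0.1]
shutmark [ 557.8 -249.3  127.1] [0.0, 0.0]
openmark [ 531.8 -220.4  136.8] [0.5, 0.5]
tcp px [[317.40656054 286.78026074]] pinch px [[317.11936586 304.36325633]] z145: [[316.70854141 329.57723547]]
4.03 [ 494.  -240.7  124.1] [-180.     0.    19.1] [-0.1 -0.7 -0.2] -0.004 0.0
```

View pics/s2.png

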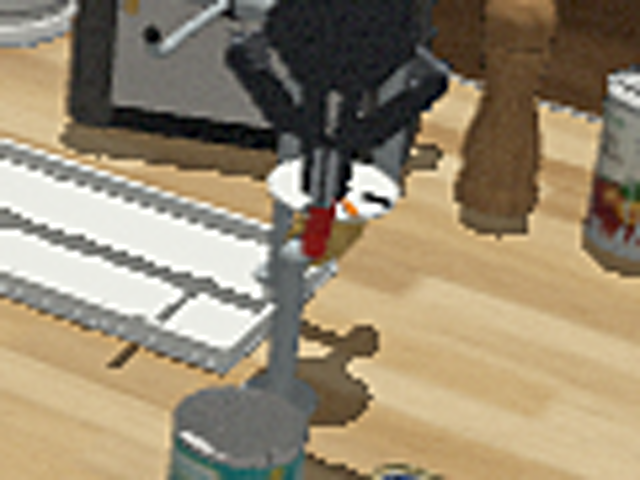

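Run:
```python
from h import *
c=r.get_calibration("scene");s=r.sense();P=s["eef_pos"]
cr=lambda q:np.round((proj(c,q)[0]-[310,195])*5.333)
print("tcp",cr(P),"tcp+20",cr(P+[0,0,20]))
d=np.array([-64.6,-22,0])/68.3; A=np.array([558.,-220.5,0])
for z in (100,110,120,132,140,148): print(z,"sleeve start",cr(A+34*d+[0,0,z]),"end",cr(A+104*d+[0,0,z]),"axis",cr(A+[0,0,z]))
```

```text
tcp [312. 247.] tcp+20 [316. 216.]
100 sleeve start [318. 257.] end [302. 314.] axis [326. 230.]
110 sleeve start [320. 242.] end [304. 299.] axis [327. 216.]
120 sleeve start [322. 227.] end [306. 284.] axis [329. 201.]
132 sleeve start [324. 209.] end [308. 265.] axis [331. 183.]
140 sleeve start [325. 197.] end [309. 253.] axis [332. 171.]
148 sleeve start [326. 185.] end [311. 240.] axis [334. 159.]
```

Run:
```python
from h import *
c=r.get_calibration("scene");w=r.get_calibration("wrist")
o=[ray(w,320*.875,296*.875),ray(c,310+325/5.333,195+206/5.333)];P=tri(o);print(P,[np.linalg.norm(np.cross(P-q,d)) for q,d in o]); st()
f,_=grab("wrist"); cv2.imwrite("pics/w3.png",cv2.resize(f[170:330,190:370],(720,640),interpolation=cv2.INTER_CUBIC)[:600,:,::-1])
```

```text
[ 500.73617985 -241.10609104  148.12272734] [np.float64(1.4594429460257452), np.float64(1.4594429460257716)]
4.03 [ 494.  -240.7  124.1] [-180.     0.    19.1] [-0.1 -0.7 -0.2] -0.004 0.0
```

View pics/w3.png

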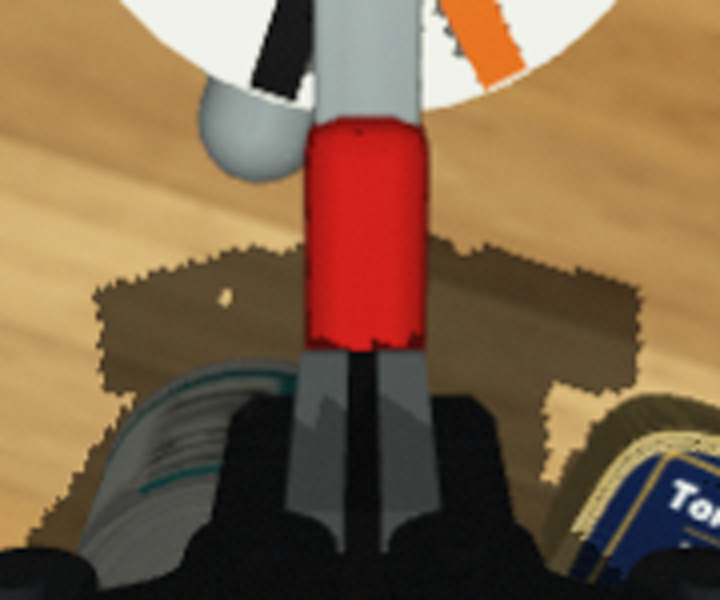

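{"fn": "carry_out", "kwargs": {"series": [[0,0,0,0,0.03,0,1],[0,0,0,0,0.06,0,1],[0,0,0,0,0.06,0,1]]}}

```text
clock: 4.45
eef_pos: [499.2, -255.6, 124.1]
tcp_rot: [3.141, -0.0, 0.333]
contact_force: [0.6, 0.6, 0.2]
opening: 0.0
grasp_force: 0.0
```

Run:
```python
from h import *
st();f,c=grab("wrist")
k=f.astype(int);m=(k[:,:,0]>140)&(k[:,:,1]<70)&(k[:,:,2]<80);ys,xs=np.nonzero(m);print(xs.min(),xs.max(),ys.min(),ys.max(),cv2.minAreaRect(np.c_[xs,ys].astype(np.float32)))
```

```text
4.45 [ 499.2 -255.6  124.1] [180.   -0.   19.1] [0.6 0.6 0.2] 0.0 0.0
232 259 201 273 ((245.5, 237.0), (72.0, 27.0), 90.0)
```

Run:
```python
from h import *
f,c=grab("wrist"); a=cv2.resize(f[180:330,170:370],(400,300),interpolation=cv2.INTER_CUBIC)
g,_=grab("scene"); b=cv2.resize(g[205:265,330:410],(400,300),interpolation=cv2.INTER_CUBIC)
cv2.imwrite("pics/w4.png",np.hstack([a,b])[:,:,::-1])
```

```text
(no output)
```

View pics/w4.png

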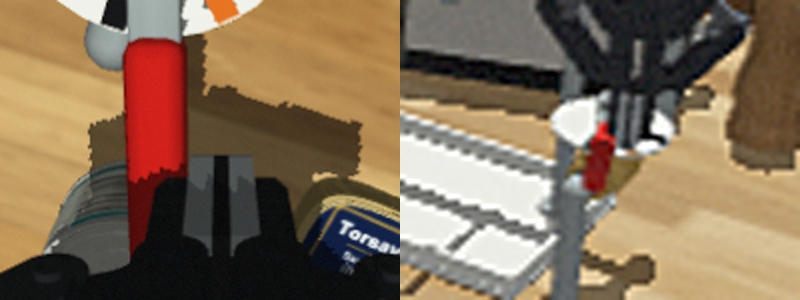

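Run:
```python
from h import *
c=r.get_calibration("wrist");s=r.sense();x=R.from_euler('xyz',s["tcp_rot"]).as_matrix()[:,0];P=s["eef_pos"]
for dz in (0,10,20,25,30): print(dz,proj(c,P+11*x+[0,0,dz])[0],proj(c,P+5*x+[0,0,dz])[0])
o=[ray(c,281,258.5),ray(r.get_calibration("scene"),330+(637-400)/5,205+152/5)];q=tri(o);print(q,[np.linalg.norm(np.cross(q-a,d)) for a,d in o]);st()
```

```text
0 [277.67854812 231.10485973] [277.68928885 241.99540671]
10 [277.54040969 237.99353936] [277.55340002 249.41232468]
20 [277.38611491 245.69481776] [277.40185355 257.69189823]
25 [277.30200784 249.89592179] [277.31935102 262.20292385]
30 [277.2126933 254.3595326] [277.23182373 266.99147503]
[ 505.79138539 -258.04872246  145.83234758] [np.float64(3.6680429577870592), np.float64(3.668042957786999)]
4.6 [ 498.7 -254.9  123.9] [-180.     0.    19.1] [-0.8  0.5 -0.2] -0.002 0.0
```

{"fn": "carry_out", "kwargs": {"series": [[0,0,0,0,-0.056,0,-1],[0,0,0,0,-0.056,0,-1],[0,0,0,0,-0.056,0,-1],[0,0,0,0,-0.056,0,-1],[0,0,0,0,-0.056,0,-1],[0,0,0,0,-0.056,0.04,-1],[0,0,0,0,-0.056,0.08,-1],[0,0,0,0,-0.056,0.08,-1]]}}

```text
clock: 5.6
eef_pos: [493.4, -241.2, 102.7]
tcp_rot: [-3.14, 0.002, 0.334]
contact_force: [-0.4, 0.5, 0.6]
opening: 1.0
grasp_force: 0.0
```

{"fn": "carry_out", "kwargs": {"series": [[0,0,0,0,0,0,1],[0,0,0,0,0,0,1],[0,0,0,0,0,0,1],[0,0,0,0,0,0,1],[0,0,0,0,0,0,1],[0,0,0,0,0,0,1]]}}

```text
clock: 6.35
eef_pos: [494.3, -241.6, 104.4]
tcp_rot: [3.141, -0.0, 0.334]
contact_force: [-1.5, 1.0, 5.9]
opening: 0.152
grasp_force: 43.1
```

Run:
```python
from h import *
st();arc([1.05,.9,.75,.6,.45,.3,.15,0],104,66.5)
```

```text
6.35 [ 494.3 -241.6  104.4] [180.   -0.   19.1] [-1.5  1.   5.9] 0.152 43.1
[0.0, -0.0, -0.059, 0.003, 0.054, 0.001] 1
[0.0, -0.0, -0.107, 0.013, 0.092, 0.001] 1
[0.0, -0.0, -0.155, 0.029, 0.129, 0.001] 1
[0.0, -0.0, -0.203, 0.05, 0.162, 0.001] 1
[0.0, -0.0, -0.25, 0.076, 0.193, 0.001] 1
[0.0, -0.0, -0.298, 0.106, 0.219, 0.001] 1
[0.0, -0.0, -0.346, 0.14, 0.24, 0.002] 1
[0.0, -0.0, -0.394, 0.177, 0.256, 0.002] 1
```

{"fn": "carry_out", "kwargs": {"series": [[0,0,-0.059,0.003,0.054,0,1],[0,0,-0.107,0.013,0.092,0,1],[0,0,-0.155,0.029,0.129,0,1],[0,0,-0.203,0.05,0.162,0,1],[0,0,-0.25,0.076,0.193,0,1],[0,0,-0.298,0.106,0.219,0,1],[0,0,-0.346,0.14,0.24,0,1],[0,0,-0.394,0.177,0.256,0,1]]}}

```text
clock: 7.35
eef_pos: [558.1, -286.9, 104.4]
tcp_rot: [3.14, -0.001, 1.576]
contact_force: [1.0, 5.8, 4.8]
opening: 0.15
grasp_force: 43.2
```

Run:
```python
from h import *
st();arc([0,-.05,-.08],104,66.5)
```

```text
7.35 [ 558.1 -286.9  104.4] [ 1.799e+02 -1.000e-01  9.030e+01] [1.  5.8 4.8] 0.15 43.2
[0.0, -0.0, 0.002, -0.002, -0.005, 0.002] 1
[0.0, -0.0, -0.014, -0.002, 0.009, 0.002] 1
[0.0, -0.0, -0.024, -0.001, 0.017, 0.002] 1
```

{"fn": "carry_out", "kwargs": {"series": [[0,0,-0.008,0,0.009,0,1],[0,0,-0.014,0,0.017,0,1],[0,0,-0.014,0,0.017,0,1]]}}

```text
clock: 7.72
eef_pos: [559.2, -286.8, 104.3]
tcp_rot: [-3.138, -0.002, 1.614]
contact_force: [-10.5, 2.7, 12.6]
opening: 0.154
grasp_force: 47.9
```

Run:
```python
from h import *
st()
```

```text
7.72 [ 559.2 -286.8  104.3] [-1.798e+02 -1.000e-01  9.250e+01] [-10.5   2.7  12.6] 0.154 47.9
```

{"fn": "carry_out", "kwargs": {"series": [[0,0,0,0,0,0,-1],[0,0,0,0,0,0,-1],[0,0,0,0,0,0,-1],[0,0,0,0,0,0,-1],[0,0,0,0,0,-0.2,-1],[0,0,0,0,0,-0.4,-1],[0,0,0,0,0,-0.6,-1],[0,0,0,0,0,-0.8,-1]]}}

```text
clock: 8.72
eef_pos: [561.2, -287.5, 305.8]
tcp_rot: [3.141, 0.0, 1.616]
contact_force: [0.6, 0.1, -0.5]
opening: 1.005
grasp_force: 0.0
```

Run:
```python
from h import *
import pickle
st();f,c=grab("wrist");pickle.dump((f,c),open("w5.p","wb"))
k=f.astype(int);m=(k[:,:,0]>140)&(k[:,:,1]<70)&(k[:,:,2]<80)
ys,xs=np.nonzero(m);rc=cv2.minAreaRect(np.c_[xs,ys].astype(np.float32));print(rc)
b=cv2.boxPoints(rc);e=sorted([(np.linalg.norm(b[i]-b[(i+1)%4]),i) for i in range(4)])
mids=[(b[i]+b[(i+1)%4])/2 for _,i in e[:2]];P=[onz(c,*q,148) for q in mids];print(np.round(P,1));d=P[0]-P[1];print(np.rad2deg(np.arctan2(d[1],d[0])),"mid",(P[0]+P[1])/2)
row([420,-15,300],down(30))
```

```text
8.72 [ 561.2 -287.5  305.8] [180.    0.   92.6] [ 0.6  0.1 -0.5] 1.005 0.0
((278.5, 172.5), (41.0, 13.0), 90.0)
[[ 558.2 -255.7  148. ]
 [ 559.9 -294.8  148. ]]
92.5750208961786 mid [ 559.05689432 -275.23795146  148.        ]
[0.003, -0.0, 0.348, 1.12, -0.526, 0.044] None
```

{"fn": "carry_out", "kwargs": {"series": [[0,0,0.058,0.2,-0.1,0,-1],[0,0,0.116,0.4,-0.2,0,-1],[0,0,0.174,0.6,-0.3,0.02,-1],[0,0,0.232,0.8,-0.4,0.04,-1],[0,0,0.29,0.95,-0.526,0.044,-1],[0,0,0.348,1,-0.526,0.044,-1],[0,0,0.348,1,-0.526,0.044,-1]]}}

```text
clock: 9.65
eef_pos: [418.7, -43.1, 293.3]
tcp_rot: [3.141, -0.001, 0.526]
contact_force: [-0.6, -0.3, -0.4]
opening: 1.001
grasp_force: 0.0
```

Run:
```python
from h import *
import pickle
st();f,c=grab("wrist");pickle.dump((f,c),open("w6.p","wb"));cv2.imwrite("pics/w6.png",cv2.resize(f,(800,600))[:,:,::-1])
for d in r.silhouettes("wrist","mug_blue"): print(d["score"],d["position"],d["region"].sum())
```

```text
9.65 [418.7 -43.1 293.3] [180.   -0.   30.1] [-0.6 -0.3 -0.4] 1.001 0.0
0.94 [159.3, 264.4] 3131
0.82 [100.5, 162.0] 2616
```

View pics/w6.png

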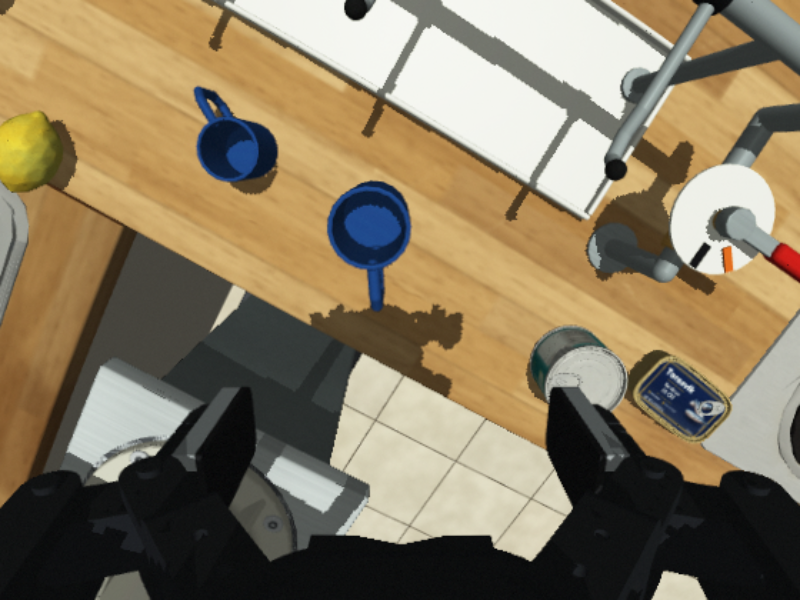

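Picture: big blue mug rim centre (369,227), about 82 px across, ear end (377,307). The small look-alike is at (228,150) and 60 px across. Hook1 tip is at (615,169), hook2 tip at (357,8), and the lever is at the shut mark.

Run:
```python
from h import *
import pickle
s=.7;f,c=pickle.load(open("w6.p","rb"));w=pickle.load(open("w1.p","rb"));f5,c5=pickle.load(open("w5.p","rb"))
o=[(w,(-103,-165,209),192*s,129*s),(w,(-80,-280,150),404*s,152*s),(w,(-120,-240,18),350*s,180*s),(c,(-103,-165,209),615*s,169*s),(c,(-103,-15,209),357*s,8*s),(c,(-120,-240,18),587*s,218*s)]
x,e=rackfit(o,[630,60,.03]);print("rack",np.round(x,4),np.round(e,1).tolist())
print("hook1tip tri",tri([ray(w,192*s,129*s),ray(c,615*s,169*s)]))
a=onz(c,369*s,227*s,85);b=onz(c,377*s,307*s,80);print("mug",a,"ear",b,np.linalg.norm((b-a)[:2]),np.rad2deg(np.arctan2(*(b-a)[1::-1])))
print("rim radius",np.linalg.norm(onz(c,328*s,227*s,85)-a),np.linalg.norm(onz(c,411*s,227*s,85)-a))
print("w1 mouth",onz(w,115*s,225*s,85)); P=tri([ray(w,115*s,225*s),ray(c,369*s,227*s)]);print("tri",P)
```

```text
rack [6.307539e+02 6.088830e+01 2.740000e-02] [[-1.1, -1.9], [0.7, 0.5], [-1.0, 1.2], [5.0, -0.3], [-1.1, 0.2], [1.1, 2.7]]
hook1tip tri [ 530.99097983 -105.916863    203.75622524]
mug [424.18741258 -14.20424716  85.        ] ear [370.84126982 -51.01150928  80.        ] 64.81192398656795 -145.3954714701937
rim radius 31.005405641894935 31.697799537647885
w1 mouth [425.36118284 -15.8594795   85.        ]
tri [423.93976759 -14.16837817  81.48494065]
```

Run:
```python
from h import *
st();row([424,-14.5,180],down(35))
```

```text
9.75 [419.1 -44.1 293.1] [180.   -0.   30.2] [-0.   0.4  0.3] 0.999 0.0
[0.0, -0.0, -0.027, 0.077, -0.093, 0.453] None
```

{"fn": "carry_out", "kwargs": {"series": [[0,0,-0.027,0.077,-0.093,0,-1],[0,0,-0.027,0.077,-0.093,0.2,-1],[0,0,-0.027,0.077,-0.093,0.4,-1],[0,0,-0.027,0.077,-0.093,0.453,-1],[0,0,-0.027,0.077,-0.093,0.453,-1]]}}

```text
clock: 10.38
eef_pos: [424.0, -14.5, 179.9]
tcp_rot: [-3.141, 0.001, 0.608]
contact_force: [0.1, 0.2, 0.2]
opening: 0.997
grasp_force: 0.0
```

Run:
```python
from h import *
st();f,c=grab("wrist");k=f.astype(int);m=(k[:,:,2]>k[:,:,0]*1.8)&(k[:,:,2]>50)
m[:, :150]=0;m[:,450:]=0;n,l,s,ce=cv2.connectedComponentsWithStats(m.astype(np.uint8))
for i in np.argsort(-s[1:,4])[:3]+1: print(s[i],ce[i])
a=proj(c,[[424,-14.5,85],[424-.82*32,-14.5-.57*32,85],[424,-14.5,0]]);print(a)
cv2.imwrite("pics/w7.png",f[:,:,::-1])
row([424,-14.5,15],down(35))
```

```text
10.38 [424.  -14.5 179.9] [-1.80e+02  1.00e-01  3.48e+01] [0.1 0.2 0.2] 0.997 0.0
[ 238  152   80  118 5004] [277.4716227  198.20943245]
[ 150   70   44   76 1633] [164.44151868 111.4654011 ]
[274 232   7   4  17] [277.05882353 233.23529412]
[[278.83618009 203.17024856]
 [278.80798944 241.36181176]
 [279.175524   181.34750755]]
[0.0, -0.0, -0.001, -0.003, -0.002, 0.663] None
```

View pics/w7.png

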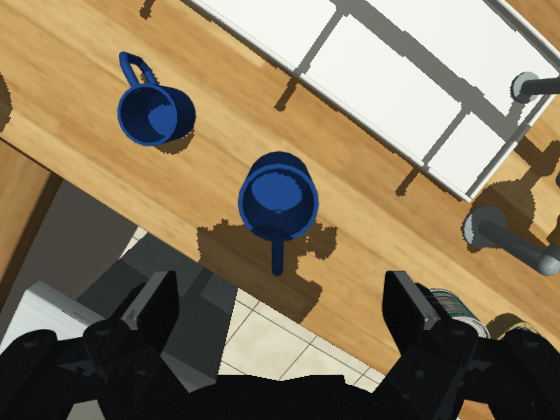

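The rim centre is at (278,203), as predicted (279,203), and the ear points straight down to (277,270). Descending now.

{"fn": "carry_out", "kwargs": {"series": [[0,0,0,0,0,0.2,-1],[0,0,0,0,0,0.4,-1],[0,0,0,0,0,0.58,-1],[0,0,0,0,0,0.66,-1],[0,0,0,0,0,0.66,-1],[0,0,0,0,0,0.66,1],[0,0,0,0,0,0.66,1],[0,0,0,0,0,0.66,1]], "force": 35}}

```text
clock: 11.42
eef_pos: [425.3, -14.0, 16.5]
tcp_rot: [3.14, -0.003, 0.607]
contact_force: [-0.3, 0.7, 5.2]
opening: 0.726
grasp_force: 38.1
```

{"fn": "carry_out", "kwargs": {"series": [[0,0,0,0,0,0,1],[0,0,0,0,0,0,1]]}}

```text
clock: 11.68
eef_pos: [425.3, -14.0, 16.6]
tcp_rot: [3.14, -0.003, 0.607]
contact_force: [-0.3, 0.7, 6.0]
opening: 0.722
grasp_force: 38.1
```

Run:
```python
from h import *
st();row([440,-30,170],down(35));row([480,-60,169],down(64));row([480,-60,169],down(92))
```

```text
11.68 [425.3 -14.   16.6] [179.9  -0.2  34.8] [-0.3  0.7  6. ] 0.722 38.1
[0.001, -0.001, -0.001, 0.013, 0.087, -0.614] None
[0.001, -0.001, -0.162, 0.076, 0.277, -0.609] None
[0.001, -0.0, -0.318, 0.076, 0.277, -0.609] None
```

{"fn": "carry_out", "kwargs": {"series": [[0,0,0,0,0,-0.1,1],[0,0,0,0,0,-0.3,1],[0,0,0,0.013,0.05,-0.5,1],[0,0,-0.05,0.013,0.087,-0.612,1],[0,0,-0.1,0.05,0.2,-0.612,1],[0,0,-0.16,0.076,0.277,-0.612,1],[0,0,-0.21,0.076,0.277,-0.612,1],[0,0,-0.26,0.076,0.277,-0.612,1]]}}

```text
clock: 12.68
eef_pos: [479.2, -60.3, 169.1]
tcp_rot: [3.14, -0.0, 1.429]
contact_force: [0.7, -0.2, -2.4]
opening: 0.728
grasp_force: 40.2
```

{"fn": "carry_out", "kwargs": {"series": [[0,0,-0.03,0,0,0,1],[0,0,-0.06,0,0,0,1],[0,0,-0.06,0,0,0,1]]}}

```text
clock: 13.05
eef_pos: [479.1, -60.1, 169.0]
tcp_rot: [3.14, 0.0, 1.612]
contact_force: [-0.3, 0.2, -1.8]
opening: 0.728
grasp_force: 40.1
```

Run:
```python
from h import *
import pickle
st();f,c=grab("wrist");g,_=grab("scene");pickle.dump((f,c),open("w8.p","wb"))
cv2.imwrite("pics/w8.png",np.hstack([cv2.resize(f,(480,360)),cv2.resize(g[165:285,270:376],(318,360),interpolation=cv2.INTER_CUBIC)])[:,:,::-1])
```

```text
13.05 [479.1 -60.1 169. ] [179.9   0.   92.4] [-0.3  0.2 -1.8] 0.728 40.1
```

View pics/w8.png

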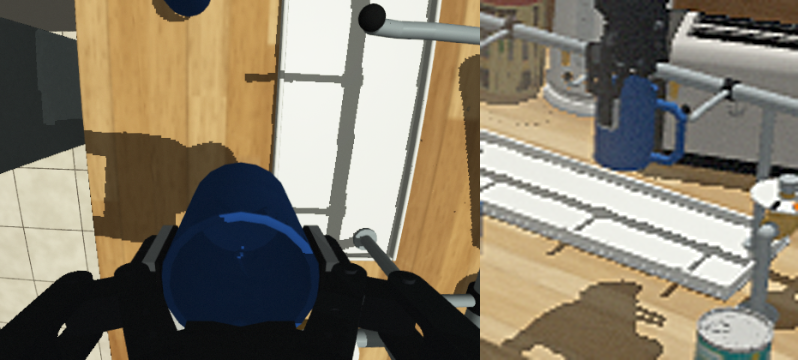

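Run:
```python
from h import *
import pickle
f,c=pickle.load(open("w8.p","rb"));_,c6=pickle.load(open("w6.p","rb"));w=pickle.load(open("w1.p","rb"));k=560/480
a=onz(c,283*k,2*k,18);b=onz(c,276*k,240*k,18);d=a-b;print("tray edge",a,b,"yaw",np.rad2deg(np.arctan2(d[1],d[0]))-90)
print("hook2 tip",onz(c,372*k,17*k,207),tri([ray(c,372*k,17*k),ray(c6,357*.7,8*.7)]))
sc=r.get_calibration("scene");print("scene hook1 tip pred",proj(sc,[[526,-107,205],[529,-107,209]]),"seen 338.7 201.7")
print("tri hook1",tri([ray(sc,338.7,201.7),ray(w,192*.7,129*.7)]),tri([ray(sc,338.7,201.7),ray(c6,615*.7,169*.7)]))
print("eye pred scene crop",(proj(sc,[[480,-107,169-16.6+43.5]])[0]-[270,165])*3+[480,0])
```

```text
tray edge [514.18327158  99.1138091   18.        ] [ 525.92797881 -154.55156474   18.        ] yaw 2.6509015308911756
hook2 tip [528.51035512  44.00645432 207.        ] [529.18625823  43.76714649 205.57080872]
scene hook1 tip pred [[337.4716737  202.55332544]
 [338.0252347  201.1058476 ]] seen 338.7 201.7
tri hook1 [ 531.1990818  -107.79287433  206.66661103] [ 531.90063855 -106.56835583  205.17810135]
eye pred scene crop [659.99731685 135.1370756 ]
```

{"fn": "carry_out", "kwargs": {"series": [[0,0,0,-0.004,0.06,0,1],[0,0,0,-0.006,0.12,0,1],[0,0,0,-0.008,0.17,0,1],[0,0,0,-0.008,0.21,0,1],[0,0,0,-0.01,0.25,0,1],[0,0,0,-0.01,0.28,0,1],[0,0,0,-0.01,0.296,0,1],[0,0,0,-0.01,0.296,0,1]]}}

```text
clock: 14.15
eef_pos: [553.0, -59.4, 167.8]
tcp_rot: [-3.141, -0.0, 1.613]
contact_force: [-0.8, 0.1, -2.1]
opening: 0.722
grasp_force: 40.1
```

Run:
```python
from h import *
st();g,_=grab("scene");f,c=grab("wrist")
cv2.imwrite("pics/s9.png",cv2.resize(g[170:250,290:370],(600,600),interpolation=cv2.INTER_CUBIC)[:,:,::-1])
```

```text
14.15 [553.  -59.4 167.8] [-180.    -0.    92.4] [-0.8  0.1 -2.1] 0.722 40.1
```

View pics/s9.png

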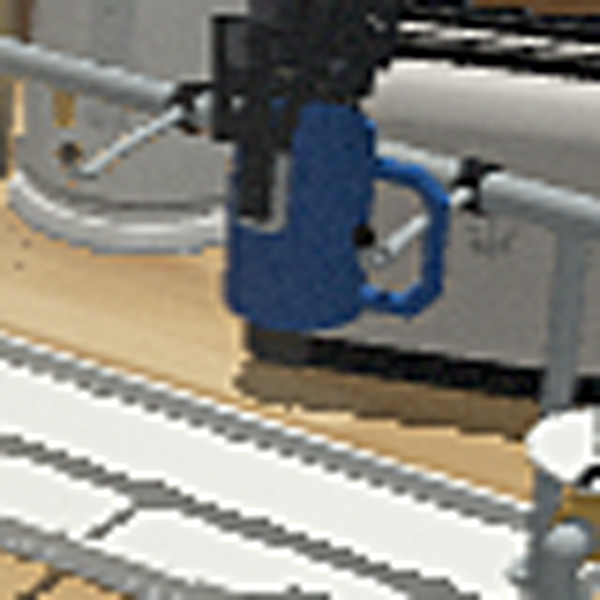

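The rod passes through the ear: hook tip at (362,237), rod root at (480,185). Next: lower the mug into the ear's upper outer corner with a slight tilt.

```bash
cat >> h.py <<'E'
def hang(th,C,yaw,h0=16.6,co=(55,63.5)):
    """TCP pose with mug (held at TCP height h0 over underside) tilted th deg, rod centre C at ear point co"""
    Rk=R.from_euler('z',np.deg2rad(yaw-90)); T=R.from_euler('x',-np.deg2rad(th))
    p=np.array(C)+(Rk*T).apply([0,co[0],h0-co[1]]); row(p,Rk*T*down(90),th)
E
python3 - <<'E'
from h import *
st();C=[555,-106,186]
for t in (0,5,10,15,20): hang(t,C,92.4)
E
```

```text
14.25 [552.6 -59.4 167.8] [-180.    -0.    92.4] [ 0.4 -0.1 -1.8] 0.728 40.1
[-0.0, -0.0, -0.0, 0.033, 0.002, 0.115] 0
[-0.0, -0.028, 0.0, 0.016, 0.002, 0.133] 5
[-0.0, -0.056, 0.0, -0.003, 0.002, 0.15] 10
[-0.0, -0.083, 0.0, -0.023, 0.002, 0.165] 15
[-0.0, -0.111, 0.0, -0.044, 0.002, 0.179] 20
```

{"fn": "carry_out", "kwargs": {"series": [[0,0,0,0.015,0.002,0.04,1],[0,0,0,0.033,0.002,0.08,1],[0,0,0,0.033,0.002,0.115,1],[0,-0.028,0,0.016,0.002,0.133,1],[0,-0.056,0,-0.003,0.002,0.15,1],[0,-0.083,0,-0.023,0.002,0.165,1],[0,-0.111,0,-0.044,0.002,0.179,1],[0,-0.111,0,-0.044,0.002,0.179,1]]}}

```text
clock: 15.25
eef_pos: [553.2, -69.6, 122.0]
tcp_rot: [-3.139, 0.349, 1.616]
contact_force: [-1.3, -0.2, -1.8]
opening: 0.73
grasp_force: 40.2
```

Run:
```python
from h import *
st();print(np.round(r.sense()["qpos"],2));g,_=grab("scene")
cv2.imwrite("pics/s10.png",cv2.resize(g[160:250,280:380],(640,576),interpolation=cv2.INTER_CUBIC)[:,:,::-1])
```

```text
15.25 [553.2 -69.6 122. ] [-179.8   20.    92.6] [-1.3 -0.2 -1.8] 0.73 40.2
[ 0.1   0.36  1.88 -0.43  0.96  0.32]
```

View pics/s10.png

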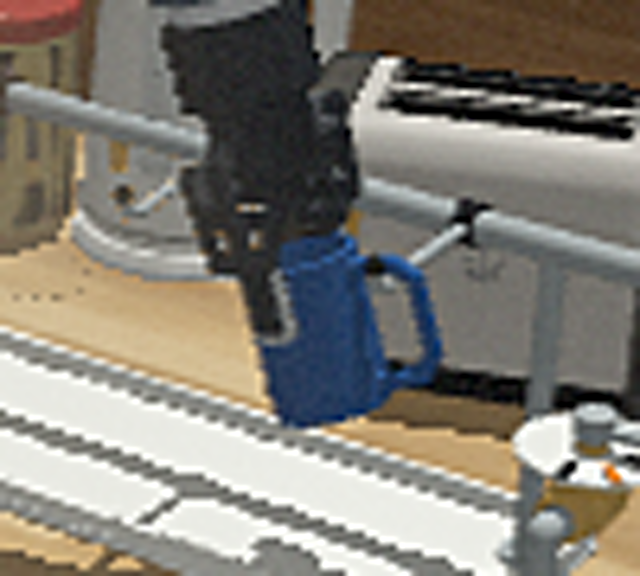

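{"fn": "carry_out", "kwargs": {"series": [[0,0,0,0,0,0.005,-0.4],[0,0,0,0,0,0.005,-0.46],[0,0,0,0,0,0.005,-0.48],[0,0,0,0,0,0.005,-0.5],[0,0,0,0,0,0.005,-0.52],[0,0,0,0,0,0.005,-0.54],[0,0,0,0,0,0.005,-0.56],[0,0,0,0,0,0.005,-0.58]], "force": 20}}

```text
clock: 16.3
eef_pos: [553.9, -70.8, 121.9]
tcp_rot: [-3.142, 0.349, 1.613]
contact_force: [-0.1, 0.3, -0.2]
opening: 0.79
grasp_force: 0.0
```

{"fn": "carry_out", "kwargs": {"series": [[0,0,0,0,0,0,-0.62],[0,0,0,0,0,0,-0.66],[0,0,0,0,0,0,-0.72],[0,0,0,0,0,0,-0.8],[0,0,0,0,0,0,-0.9],[0,0,0,0,0,0,-1],[0,0,0,0,0,0,-1],[0,0,0,0,0,0,-1]]}}

```text
clock: 17.3
eef_pos: [553.9, -70.8, 121.9]
tcp_rot: [3.142, 0.349, 1.613]
contact_force: [0.1, -0.5, -0.2]
opening: 0.997
grasp_force: 0.0
```

Run:
```python
from h import *
st();g,_=grab("scene")
cv2.imwrite("pics/s11.png",cv2.resize(g[160:250,280:380],(640,576),interpolation=cv2.INTER_CUBIC)[:,:,::-1])
```

```text
17.3 [553.9 -70.8 121.9] [180.   20.   92.4] [ 0.1 -0.5 -0.2] 0.997 0.0
```

View pics/s11.png

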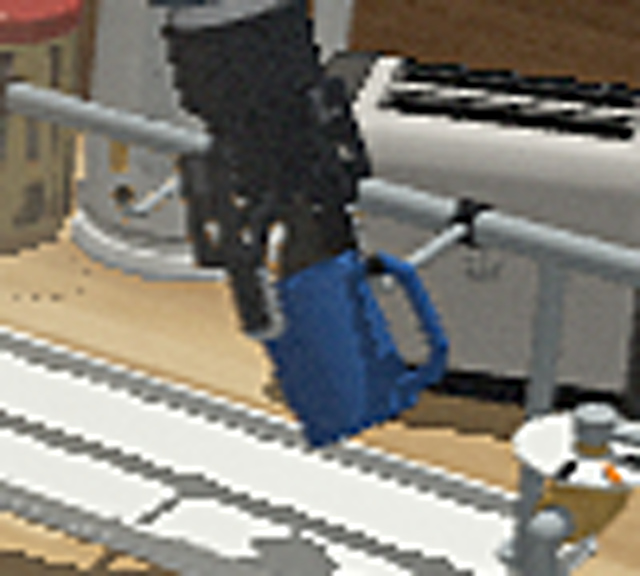

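{"fn": "carry_out", "kwargs": {"series": [[0,0,0,0,0,-0.02,-1],[0,0,0,0,0,-0.05,-1],[0,0,0,0,0,-0.09,-1],[0,0,0,0,0,-0.14,-1],[0,0,0,0,0,-0.2,-1],[0,0,0,0,0,-0.28,-1],[0,0,0,0,0,-0.36,-1],[0,0,0,0,0,-0.46,-1]]}}

```text
clock: 18.35
eef_pos: [552.0, -31.1, 231.2]
tcp_rot: [-3.142, 0.349, 1.613]
contact_force: [0.1, 0.1, 0.3]
opening: 1.002
grasp_force: 0.0
```

Run:
```python
from h import *
st();g,_=grab("scene");t,_=grab("top")
cv2.imwrite("pics/s12.png",np.hstack([cv2.resize(g[160:250,280:380],(480,432),interpolation=cv2.INTER_CUBIC),cv2.resize(t[120:264,120:220],(300,432),interpolation=cv2.INTER_CUBIC)])[:,:,::-1])
```

```text
18.35 [552.  -31.1 231.2] [-180.    20.    92.4] [0.1 0.1 0.3] 1.002 0.0
```

View pics/s12.png

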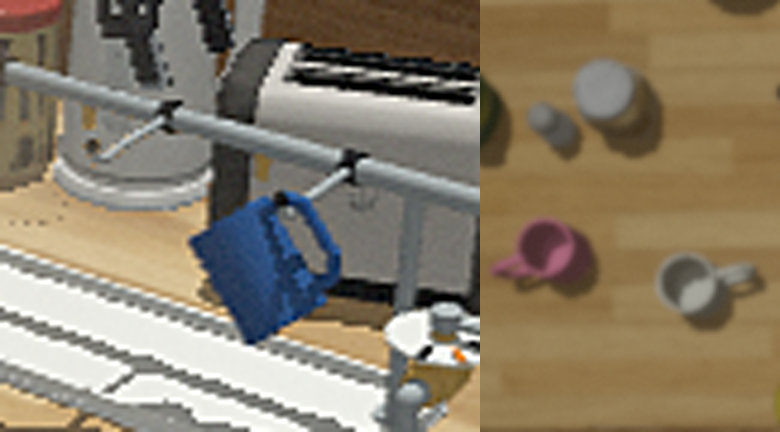

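The blue mug hangs freely on hook1 (about (270,265) in the left half, rod through the ear at (285,200)). The cream mug is upright at (685,283) in the right half, ear to the right. My picture views are used up, so I continue by numbers.

Run:
```python
from h import *
st();row([552,-20,330],down(92.4));row([500,150,330],down(92.4))
```

```text
18.45 [553.9 -30.5 233.1] [179.7  19.9  92.3] [ 0.8 -0.6 -0.1] 1.002 0.0
[0.002, 0.111, 0.0, -0.092, -0.004, -0.379] None
[0.002, 0.111, 0.0, 0.554, -0.183, -0.614] None
```

{"fn": "carry_out", "kwargs": {"series": [[0,0.04,0,-0.05,0,-0.19,-1],[0,0.08,0,-0.092,0,-0.379,-1],[0,0.111,0,0.05,-0.05,-0.42,-1],[0,0.111,0,0.25,-0.09,-0.49,-1],[0,0.111,0,0.4,-0.13,-0.56,-1],[0,0.111,0,0.554,-0.183,-0.614,-1],[0,0.111,0,0.554,-0.183,-0.614,-1]]}}

```text
clock: 19.32
eef_pos: [497.8, 150.9, 326.5]
tcp_rot: [-3.141, -0.0, 1.616]
contact_force: [-0.4, -0.4, 0.3]
opening: 1.003
grasp_force: 0.0
```

Run:
```python
from h import *
st();row([455,370,310],down(100))
```

```text
19.32 [497.8 150.9 326.5] [-180.    -0.    92.6] [-0.4 -0.4  0.3] 1.003 0.0
[-0.0, -0.0, -0.041, 0.883, -0.132, 0.066] None
```

{"fn": "carry_out", "kwargs": {"series": [[0,0,-0.02,0.22,-0.03,0.02,-1],[0,0,-0.041,0.44,-0.07,0.04,-1],[0,0,-0.041,0.66,-0.1,0.066,-1],[0,0,-0.041,0.8,-0.13,0.066,-1],[0,0,-0.041,0.883,-0.132,0.066,-1],[0,0,-0.041,0.883,-0.132,0.066,-1],[0,0,-0.041,0.883,-0.132,0.066,-1]]}}

```text
clock: 20.2
eef_pos: [457.2, 366.9, 310.3]
tcp_rot: [-3.142, 0.001, 1.741]
contact_force: [0.6, -0.4, 0.7]
opening: 1.002
grasp_force: 0.0
```

```bash
cat >> h.py <<'E'
def mugfit(c,reg,p0):
    """fit mug x,y,ear angle(deg) to a silhouette by IoU of the rendered outline"""
    from scipy.optimize import minimize
    t=np.linspace(0,2*np.pi,40)
    ring=np.c_[32*np.cos(t),32*np.sin(t)]
    def rend(p,z0=0):
        m=np.zeros(reg.shape,np.uint8); a=np.deg2rad(p[2]); e=np.array([np.cos(a),np.sin(a)]); n=np.array([-e[1],e[0]])
        body=np.array([[*(ring[i]+p[:2]),z] for z in (0,85) for i in range(40)])
        f=lambda q:np.round(proj(c,q)*16).astype(np.int32)
        cv2.fillConvexPoly(m,cv2.convexHull(f(body)),1,shift=4)
        path=[(30,75),(66,75),(66,12),(30,12)]
        for (r1,z1),(r2,z2) in zip(path,path[1:]):
            q=np.array([[*(p[:2]+e*(rr)+n*s*5),zz+dz] for rr,zz in((r1,z1),(r2,z2)) for s in(-1,1) for dz in (-5,5)])
            cv2.fillConvexPoly(m,cv2.convexHull(f(q)),1,shift=4)
        return m>0
    cost=lambda p:1-(rend(p)&reg).sum()/(rend(p)|reg).sum()
    best=None
    for da in (-20,0,20):
        s=minimize(cost,np.array(p0)+[0,0,da],method='Nelder-Mead',options=dict(initial_simplex=np.array(p0)+[0,0,da]+np.array([[0,0,0],[8,0,0],[0,8,0],[0,0,12]]),xatol=.1,fatol=1e-4))
        if best is None or s.fun<best.fun: best=s
    return best.x,best.fun
E
python3 - <<'E'
from h import *
import pickle
st();f,c=grab("wrist");pickle.dump((f,c),open("w13.p","wb"))
for d in r.silhouettes("wrist","mug_cream"):
    g=d["region"];print(round(d["score"],2),np.round(d["position"]),g.sum(),"col",np.median(f[g],0),onz(c,*d["position"][::-1],60))
    ys,xs=np.nonzero(g);print(xs.min(),xs.max(),ys.min(),ys.max()); print(mugfit(c,g,[*onz(c,*d["position"][::-1],50)[:2],-80]))
E
```

```text
20.2 [457.2 366.9 310.3] [-180.     0.    99.7] [ 0.6 -0.4  0.7] 1.002 0.0
0.85 [ 18. 339.] 2772 col [112.  59.  73.] [491.91269911 544.02623437  60.        ]
309 378 0 50
(array([ 494.65217145,  551.35137403, -113.08792085]), np.float64(0.09872507355344884))
0.65 [150. 282.] 2744 col [191.5 193.  177. ] [455.71755612 389.95845312  60.        ]
255 310 119 205
(array([454.3429864 , 393.52459934, -74.6288142 ]), np.float64(0.07422402159244268))
```

Run:
```python
from h import *
row([454,393,190],down(105))
```

```text
[0.0, 0.0, -0.029, 0.105, 0.005, 0.482] None
```

{"fn": "carry_out", "kwargs": {"series": [[0,0,-0.029,0.105,0.005,0,-1],[0,0,-0.029,0.105,0.005,0.15,-1],[0,0,-0.029,0.105,0.005,0.3,-1],[0,0,-0.029,0.105,0.005,0.44,-1],[0,0,-0.029,0.105,0.005,0.482,-1],[0,0,-0.029,0.105,0.005,0.482,-1]]}}

```text
clock: 21.05
eef_pos: [453.8, 393.8, 190.2]
tcp_rot: [-3.141, 0.0, 1.832]
contact_force: [0.9, 1.1, 0.1]
opening: 0.996
grasp_force: 0.0
```

Run:
```python
from h import *
import pickle
st();f,c=grab("wrist");_,c13=pickle.load(open("w13.p","rb"))
for d in r.silhouettes("wrist","mug_cream"):
    g=d["region"];print(round(d["score"],2),np.round(d["position"]),g.sum(),"col",np.median(f[g],0))
    x,e=mugfit(c,g,[454,393,-75]);print(x,e); row([x[0],x[1],15],down(180+x[2]))
# height check: rim-top ellipse centre triangulated
```

```text
21.05 [453.8 393.8 190.2] [-180.    0.  105.] [0.9 1.1 0.1] 0.996 0.0
0.9 [197. 279.] 5540 col [ 99. 100.  91.]
[454.504786   393.69753774 -74.88681045] 0.05509125021320138
[0.001, -0.0, -0.001, -0.004, -0.002, 0.706] None
0.75 [ 28. 378.] 5653 col [83. 43. 53.]
[454. 393. -95.] 1.0
[0.001, -0.0, 0.111, -0.007, -0.005, 0.706] None
```

{"fn": "carry_out", "kwargs": {"series": [[0,0,0,-0.002,0,0.2,-1],[0,0,0,-0.002,0,0.4,-1],[0,0,0,-0.002,0,0.6,-1],[0,0,0,-0.002,0,0.7,-1],[0,0,0,-0.002,0,0.7,-1],[0,0,0,-0.002,0,0.7,1],[0,0,0,-0.002,0,0.7,1],[0,0,0,-0.002,0,0.7,1]], "force": 35}}

```text
clock: 22.15
eef_pos: [454.9, 394.9, 17.1]
tcp_rot: [3.138, -0.002, 1.833]
contact_force: [-1.0, -0.2, 7.1]
opening: 0.725
grasp_force: 39.0
```

{"fn": "carry_out", "kwargs": {"series": [[0,0,0,0,0,0,1],[0,0,0,0,0,0,1]]}}

```text
clock: 22.4
eef_pos: [454.8, 394.9, 17.1]
tcp_rot: [3.138, -0.002, 1.833]
contact_force: [-1.2, -0.7, 7.0]
opening: 0.726
grasp_force: 39.0
```

Run:
```python
from h import *
import pickle
st();row([440,300,168],down(105))
# hook3 tip / rack refit
s=.7;_,c6=pickle.load(open("w6.p","rb"));_,c8=pickle.load(open("w8.p","rb"));w=pickle.load(open("w1.p","rb"));k=560/480;sc=r.get_calibration("scene")
o=[(w,(-104,-165,207),192*s,129*s),(c6,(-104,-165,207),615*s,169*s),(c6,(-104,-15,207),357*s,8*s),(c8,(-104,-15,207),372*k,17*k),(c8,(-120,0,18),None,None)][:4]+[(sc,(-104,-165,207),338.7,201.7),(sc,(-104,-15,207),290+68/7.5,170+155/7.5),(sc,(-104,135,207),None,None)][:2]
x,e=rackfit(o,[630,60,.04]);print(np.round(x,4),np.round(e,1).tolist())
for p in (x,[x[0],x[1],.046]):
    Rz=R.from_euler('z',p[2]).as_matrix()
    for n,q in (("h1",(-106,-165,0)),("h2",(-106,-15,0)),("h3",(-106,135,0))): print(n,np.round(Rz@np.array(q)+[p[0],p[1],0],1))
```

```text
22.4 [454.8 394.9  17.1] [ 1.798e+02 -1.000e-01  1.050e+02] [-1.2 -0.7  7. ] 0.726 39.0
[0.001, -0.001, 0.0, -0.35, -0.154, -0.605] None
[6.323379e+02 6.044670e+01 1.530000e-02] [[-1.5, -0.3], [1.9, 0.8], [-1.6, -0.1], [0.1, 0.5], [-0.7, -0.3], [-0.5, -0.6]]
h1 [ 528.9 -106.2    0. ]
h2 [526.6  43.8   0. ]
h3 [524.3 193.8   0. ]
h1 [ 534.  -109.3    0. ]
h2 [527.1  40.6   0. ]
h3 [520.2 190.4   0. ]
```

Run:
```python
from h import *
row([455,395,169],down(105));row([484,239,169],down(92))
```

```text
[0.001, -0.001, 0.0, 0.001, 0.003, -0.607] None
[0.001, -0.001, 0.072, -0.632, -0.047, -0.609] None
```

{"fn": "carry_out", "kwargs": {"series": [[0,0,0,0,0,-0.1,1],[0,0,0,0,0,-0.3,1],[0,0,0,0,0,-0.5,1],[0,0,0.02,-0.1,0,-0.607,1],[0,0,0.04,-0.3,-0.03,-0.609,1],[0,0,0.072,-0.5,-0.047,-0.609,1],[0,0,0.072,-0.6,-0.047,-0.609,1],[0,0,0.072,-0.632,-0.047,-0.609,1]]}}

```text
clock: 23.4
eef_pos: [483.6, 236.9, 168.2]
tcp_rot: [3.14, -0.0, 1.605]
contact_force: [0.1, 0.1, -2.9]
opening: 0.73
grasp_force: 39.8
```

{"fn": "carry_out", "kwargs": {"series": [[0,0,0,0,0,0,1],[0,0,0,0,0,0,1]]}}

```text
clock: 23.65
eef_pos: [483.1, 239.0, 167.4]
tcp_rot: [3.141, -0.0, 1.607]
contact_force: [-0.5, -0.6, -2.1]
opening: 0.727
grasp_force: 39.8
```

Run:
```python
from h import *
import pickle
st();g,sc=grab("scene");f,c=grab("wrist")
# black knobs: template from scene hook2 tip; search near predicted hook3 tip
t=g.copy();tp=(299,190);T=g[tp[1]-4:tp[1]+5,tp[0]-4:tp[0]+5]
p=proj(sc,[[522,192,208],[527,42,208],[532,-107,208]]);print(np.round(p,1))
for q in p[:2]:
    u,v=np.round(q).astype(int);S=g[v-10:v+11,u-10:u+11].astype(int).sum(2);print(u,v);print((S//30)[2:19,2:19])
```

```text
23.65 [483.1 239.  167.4] [180.   -0.   92.1] [-0.5 -0.6 -2.1] 0.727 39.8
[[262.3 180. ]
 [298.7 190.1]
 [338.5 201.1]]
262 180
[[17 16 15 15 15 15 15 16 11  5  7  9 10  9 10 10 10]
 [15 16 16 16 15 15 15 15 16 15 11  9 10 10  9 10 10]
 [12 17 17 16 16 16 16 15 15 13  9  9 10 11 11  8  7]
 [11 16 17 17 17 17 17 16 16 17 11  9 10 10 10 10  8]
 [22 22 21 19 17 17 17 17 17 18 11  9 10 10 10 11  8]
 [14 12 11 11 12 13 16 17 17 18 14 12 10 10 10 10  8]
 [12 11 12 12 13 11 17 17 12  8 14 14 11 10 10 10 11]
 [12 15 12 12 12 17 20 16  6  4  7 14 11 10 10 14 18]
 [12 17 17 17 14 13 18 22 12  3  8 13 10 13 19 17 11]
 [12 16 17 17 15 12 15 16 12  9  9 14 14 18 16 10  8]
 [12 17 17 17 16 14 12 12 16 11  9 14 14 13 10 10  8]
 [12 18 18 17 18 14 12 12 15 14 11  9  9 10 10 10  8]
 [12 18 18 18 18 15 12 12 16 18 18 13 10 10 10 11 10]
 [12 17 17 18 18 15 12 12 15 18 18 13 10 10 10 10 10]
 [12 18 17 17 18 14 12 11 16 18 18 13 10 10 10 10 10]
 [12 17 17 17 18 14 13 12 15 17 18 13 10 10 10  8  8]
 [12 17 17 17 17 14 12 12 15 17 18 13 10 11 11  8  7]]
299 190
[[10 15 12 12 13 13 10  9  9 11  9  9  9  9  
[... 173 characters left out ...]
10 18 13 12 12 13 12  9 13 13 13 10 11 12 11 11 12]
 [13 19 14 12 12 13 12 13 13 13 13 12 12 12 11 12 12]
 [11 11 11 12 12 12 13 14 13 13 13 13 13 13 12 18 19]
 [11 11 12 12 13 13 14  7  4 11 13 13 12 12 18 17 13]
 [10 12 12 12 12 12 10  6  5  6 12 13 17 18 15  9 12]
 [12 12 12 12 12 13 13  7  6 11 13 17 18 14 13 13 13]
 [12 14  9 11 13 13 13 11 10 12 17 17 13 11 12 13 13]
 [16 21 14 10 12 13 13 13 11 10  9  8 12 13 13 13 13]
 [19 20 17 12 10 11 12 13 13 13 13 13 13 13 13 13 13]
 [15 15 21 18 13 11 10  9 11 12 13 13 13 13 13 13 13]
 [15 15 16 20 20 14 12 12  9  9  9  9 10 12 13 13 13]
 [11 14 15 15 18 21 18 15 12 12 13 12 10  9  9  8  7]
 [15 12 15 15 15 15 18 20 19 15 13 11 12 12 13 13 13]]
```

{"fn": "carry_out", "kwargs": {"series": [[0,0,0,0,0.05,-0.004,1],[0,0,0,0,0.1,-0.004,1],[0,0,0,0,0.15,-0.004,1],[0,0,0,0,0.19,-0.004,1],[0,0,0,0,0.22,-0.004,1],[0,0,0,0,0.24,-0.004,1],[0,0,0,0,0.25,-0.004,1],[0,0,0,0,0.25,-0.004,1]]}}

```text
clock: 24.75
eef_pos: [545.6, 240.3, 168.2]
tcp_rot: [-3.142, -0.0, 1.606]
contact_force: [-1.0, 0.3, -2.1]
opening: 0.728
grasp_force: 39.7
```

Run:
```python
from h import *
st();g,sc=grab("scene");Rz=lambda v:v
# knob & ear in scene: print darkness around predicted tip and predicted ear pixels
x,y,z=r.sense()["eef_pos"];b=z-17.1;e=np.array([np.cos(np.deg2rad(-87.9)),np.sin(np.deg2rad(-87.9)),0])
E=lambda rr,h:np.array([x,y,b+h])+e*rr
print("ear outline px",np.round(proj(sc,[E(32,75),E(66,75),E(66,12),E(32,12)])).tolist(),"tip",proj(sc,[[522,192,208]]),"rod root",proj(sc,[[618,197,186]]))
S=g[165:205,250:285].astype(int).sum(2)//30
for q in S: print(' '.join(f'{a:2d}' for a in q))
for t in (0,5,10,15,20,25,30,35): hang(t,[547,192.8,186],92.1,17.1)
```

```text
24.75 [545.6 240.3 168.2] [-180.   -0.   92.] [-1.   0.3 -2.1] 0.728 39.7
ear outline px [[263.0, 172.0], [271.0, 174.0], [271.0, 191.0], [263.0, 188.0]] tip [[262.26954907 179.98806523]] rod root [[277.03603772 177.48046941]]
12  8  5  4 10 12 13 13 12 13 13 12 13 10  8  6  6  8 10 11  9  8  7  7  7  7  7  7  8  7  7  7  7  7  7
 4  4  4  3 10 12 12 12 13 12 12 12 12 11 24 14  6  7 10  7  7 10  9 10  9  8  8  8  7  7  8  7  7  7  8
 4  5  4  5 12 13 12 12 12 12 12 12 12 11 20 11  5  7  9  9  6  6  5  7  8 10 10 11 11 11 11 11 11 10 10
 4  5  4  5 12 12 12 13 12 12 12 12 11 11 11 12 14 10 10  8  5  5  5  5  5  7  6  5  6  6  6  5  8 10 10
 4  4  4  9 12 12 12 12 12 11 12 12 12 12 11 14 16 17 18 16 16 12  8  7  6  9  6  6  6  6  6  6 10 10 10
 4  5 10  9 12 13 12 12 12 12 12 12 12 11 11 14 14 13 13 15 16 17 18 17 14 12  7  6 10  9  7  8 10 10 10
 4  5 10  9 12 12 12 12 12 13 12 12 12 12 12 19 21 20 21 17 13 13 15 16 17 18 17 17 13  8  7 10  9 10 10
 4  5 10  9 12 12 13 13 12 12 12 12 11 12 12 11 13 12 12 12 15 11 11 13 14 14 15 17  9  7  7  6  5  6  9
 4  5 10  9 12 12 12 12 12 13 12 
[... 2983 characters left out ...]
6 16 17 17 17 17 16 16 16 16
17 18 18 17 17 17 16 16 17 17 18 18 18 18 19 13 10  9 11 18 18 18 17 15 16 15 16 16 16 16 16 16 16 16 16
17 17 17 17 18 17 17 17 17 16 16 17 17 18 18 13 10 10 11 18 18 18 18 18 17 17 17 16 16 16 16 16 16 16 16
17 17 17 17 17 17 17 17 17 17 17 17 16 16 17 13 10 10 11 17 18 18 18 15 17 17 18 17 17 17 16 16 16 15 16
[-0.0, -0.0, -0.0, 0.03, -0.001, 0.114] 0
[-0.0, -0.028, -0.0, 0.013, -0.001, 0.133] 5
[-0.0, -0.056, -0.0, -0.006, -0.001, 0.15] 10
[-0.0, -0.083, -0.0, -0.026, -0.0, 0.165] 15
[-0.0, -0.111, -0.0, -0.047, -0.0, 0.178] 20
[-0.0, -0.139, -0.0, -0.069, -0.0, 0.19] 25
[-0.0, -0.167, -0.0, -0.092, -0.0, 0.199] 30
[-0.0, -0.194, -0.0, -0.116, -0.0, 0.207] 35
```

{"fn": "carry_out", "kwargs": {"series": [[0,0,0,0.03,0,0.06,1],[0,0,0,0.03,0,0.114,1],[0,-0.028,0,0.013,0,0.133,1],[0,-0.056,0,-0.006,0,0.15,1],[0,-0.083,0,-0.026,0,0.165,1],[0,-0.111,0,-0.047,0,0.178,1],[0,-0.139,0,-0.069,0,0.19,1],[0,-0.167,0,-0.092,0,0.199,1]]}}

```text
clock: 25.8
eef_pos: [546.3, 216.7, 117.8]
tcp_rot: [-3.141, 0.529, 1.607]
contact_force: [0.2, -2.1, 0.5]
opening: 0.724
grasp_force: 39.9
```

{"fn": "carry_out", "kwargs": {"series": [[0,0,0,0,0,0,1],[0,0,0,0,0,0,1]]}}

```text
clock: 26.05
eef_pos: [545.9, 217.4, 117.7]
tcp_rot: [-3.14, 0.524, 1.608]
contact_force: [-1.0, -0.6, 1.6]
opening: 0.73
grasp_force: 40.2
```

{"fn": "carry_out", "kwargs": {"series": [[0,0,0,0,0,0,-0.4],[0,0,0,0,0,0,-0.46],[0,0,0,0,0,0,-0.48],[0,0,0,0,0,0,-0.5],[0,0,0,0,0,0,-0.52],[0,0,0,0,0,0,-0.56],[0,0,0,0,0,0,-0.6],[0,0,0,0,0,0,-0.7]], "force": 20}}

```text
clock: 27.05
eef_pos: [546.4, 217.4, 118.4]
tcp_rot: [-3.142, 0.525, 1.606]
contact_force: [-0.5, -0.3, 0.3]
opening: 0.847
grasp_force: 0.0
```

{"fn": "carry_out", "kwargs": {"series": [[0,0,0,0,0,0,-0.85],[0,0,0,0,0,0,-1],[0,0,0,0,0,0,-1],[0,0,0,0,0,0,-1],[0,0,0,0,0,-0.02,-1],[0,0,0,0,0,-0.05,-1],[0,0,0,0,0,-0.1,-1],[0,0,0,0,0,-0.16,-1]]}}

```text
clock: 28.05
eef_pos: [545.7, 238.0, 154.0]
tcp_rot: [3.141, 0.525, 1.606]
contact_force: [0.2, -0.8, 0.2]
opening: 1.001
grasp_force: 0.0
```

{"fn": "carry_out", "kwargs": {"series": [[0,0,0,0,0,-0.08,-1],[0,0,0,0,0,-0.16,-1],[0,0,0,0,0,-0.24,-1],[0,0,0,0,0,-0.32,-1],[0,0,0,0,0,-0.4,-1],[0,0,0,0,0,-0.45,-1]]}}

```text
clock: 28.8
eef_pos: [543.9, 294.6, 251.8]
tcp_rot: [3.141, 0.524, 1.606]
contact_force: [0.4, 0.1, -0.5]
opening: 1.003
grasp_force: 0.0
```

```bash
cat >> h.py <<'E'
def check():
    for n in ("scene","top"):
        f,c=grab(n)
        for l in ("mug_blue","mug_cream"):
            for d in r.silhouettes(n,l):
                g=d["region"];ys,xs=np.nonzero(g);print(n,l,round(d["score"],2),np.round(d["position"]).tolist(),int(g.sum()),"bb",xs.min(),xs.max(),ys.min(),ys.max(),np.median(f[g],0).astype(int))
        if n=="scene": print("expected hang centres",np.round(proj(c,[[552,-106,140],[546,194,140]])).tolist())
E
python3 - <<'E'
from h import *
st();check();row([520,200,330],down(92))
E
```

```text
28.8 [543.9 294.6 251.8] [179.9  30.   92. ] [ 0.4  0.1 -0.5] 1.003 0.0
scene mug_blue 0.83 [216.0, 338.0] 637 bb 321 352 200 233 [37 59 90]
scene mug_blue 0.82 [241.0, 260.0] 331 bb 255 270 229 253 [44 59 85]
scene mug_cream 0.64 [197.0, 265.0] 518 bb 251 278 179 210 [135 134 125]
expected hang centres [[340.0, 218.0], [266.0, 195.0]]
top mug_blue 0.88 [180.0, 339.0] 653 bb 323 360 166 190 [53 64 86]
top mug_blue 0.49 [224.0, 280.0] 157 bb 269 283 218 231 [55 69 93]
top mug_cream 0.65 [180.0, 249.0] 606 bb 232 263 171 192 [120 119 111]
[-0.0, 0.167, 0.0, -0.48, -0.107, -0.093] None
```

{"fn": "carry_out", "kwargs": {"series": [[0,0.04,0,0,0,-0.15,-1],[0,0.08,0,-0.15,-0.03,-0.25,-1],[0,0.13,0,-0.3,-0.06,-0.2,-1],[0,0.167,0,-0.48,-0.107,-0.15,-1],[0,0.167,0,-0.48,-0.107,-0.12,-1],[0,0.167,0,-0.48,-0.107,-0.12,-1]]}}

```text
clock: 29.85
eef_pos: [519.8, 203.1, 335.7]
tcp_rot: [-3.14, 0.001, 1.605]
contact_force: [0.6, 0.6, 0.6]
opening: 0.998
grasp_force: 0.0
```

Run:
```python
from h import *
st();row([535,-45,330],down(92))
```

```text
29.85 [519.8 203.1 335.7] [-1.799e+02  1.000e-01  9.190e+01] [0.6 0.6 0.6] 0.998 0.0
[-0.0, 0.0, -0.0, -0.994, 0.027, 0.024] None
```

{"fn": "carry_out", "kwargs": {"series": [[0,0,0,-0.25,0,0,-1],[0,0,0,-0.5,0,0,-1],[0,0,0,-0.75,0.01,0,-1],[0,0,0,-0.994,0.027,0.02,-1],[0,0,0,-0.994,0.027,0.02,-1],[0,0,0,-0.994,0.027,0.02,-1]]}}

```text
clock: 30.6
eef_pos: [536.1, -42.8, 330.6]
tcp_rot: [-3.14, -0.001, 1.607]
contact_force: [0.2, 0.8, -0.8]
opening: 1.0
grasp_force: 0.0
```

Run:
```python
from h import *
st();row([560,-287,305],down(92.6))
```

```text
30.6 [536.1 -42.8 330.6] [-179.9   -0.    92.1] [ 0.2  0.8 -0.8] 1.0 0.0
[-0.001, -0.0, -0.003, -0.98, 0.06, 0.102] None
```

{"fn": "carry_out", "kwargs": {"series": [[0,0,-0.003,-0.24,0.02,0,-1],[0,0,-0.003,-0.48,0.04,0,-1],[0,0,-0.003,-0.72,0.06,0.02,-1],[0,0,-0.003,-0.95,0.06,0.06,-1],[0,0,-0.003,-0.98,0.06,0.102,-1],[0,0,-0.003,-0.98,0.06,0.102,-1],[0,0,-0.003,-0.98,0.06,0.102,-1]]}}

```text
clock: 31.48
eef_pos: [560.2, -286.3, 306.3]
tcp_rot: [3.141, -0.0, 1.618]
contact_force: [0.6, 0.6, -0.0]
opening: 1.001
grasp_force: 0.0
```

```bash
cat >> h.py <<'E'
def lever():
    f,c=grab("wrist");k=f.astype(int);m=((k[:,:,0]>140)&(k[:,:,1]<70)&(k[:,:,2]<80)).astype(np.uint8)
    n,l,s,_=cv2.connectedComponentsWithStats(m);i=1+np.argmax(s[1:,4]);ys,xs=np.nonzero(l==i)
    P=np.array([onz(c,u,v,148)[:2] for u,v in zip(xs,ys)]);q=P.mean(0);w,V=np.linalg.eigh(np.cov((P-q).T));d=V[:,1];d=d if d[1]>0 else -d
    print("lever centroid",q,"toward-axis dir deg",np.rad2deg(np.arctan2(d[1],d[0])),len(xs))
E
python3 - <<'E'
from h import *
st();lever();row([560,-287,104],down(92.6))
E
```

```text
31.48 [ 560.2 -286.3  306.3] [180.   -0.   92.7] [ 0.6  0.6 -0. ] 1.001 0.0
lever centroid [ 558.78898802 -273.02040368] toward-axis dir deg 90.91569913711443 514
[0.0, 0.0, 0.001, -0.002, -0.001, 0.811] None
```

{"fn": "carry_out", "kwargs": {"series": [[0,0,0,-0.002,0,0.2,-1],[0,0,0,-0.002,0,0.4,-1],[0,0,0,-0.002,0,0.6,-1],[0,0,0,-0.002,0,0.75,-1],[0,0,0,-0.002,0,0.808,-1],[0,0,0,-0.002,0,0.808,-1],[0,0,0,-0.002,0,0.808,1],[0,0,0,-0.002,0,0.808,1]], "force": 45}}

```text
clock: 32.52
eef_pos: [560.5, -289.4, 105.7]
tcp_rot: [3.139, 0.001, 1.616]
contact_force: [-0.1, -0.7, 0.3]
opening: 0.6
grasp_force: 0.0
```

{"fn": "carry_out", "kwargs": {"series": [[0,0,0,0,0,0,1],[0,0,0,0,0,0,1],[0,0,0,0,0,0,1],[0,0,0,0,0,0,1]]}}

```text
clock: 33.02
eef_pos: [559.1, -289.1, 104.6]
tcp_rot: [-3.141, -0.0, 1.615]
contact_force: [-3.3, 0.2, 6.4]
opening: 0.152
grasp_force: 45.0
```

Run:
```python
from h import *
import pickle
st();p=r.sense()["eef_pos"];ps=[]
for nm in ("w5.p","w6.p"):
    f,c=pickle.load(open(nm,"rb"));k=f.astype(int);m=(k[:,:,0]>190)&(abs(k[:,:,1]-115)<35)&(k[:,:,2]<90);ys,xs=np.nonzero(m)
    if len(xs)>5:
        q=onz(c,np.median(xs),np.median(ys),130);d=q[:2]-AX;print(nm,len(xs),q,"orange dir",np.rad2deg(np.arctan2(d[1],d[0])))
dy=np.deg2rad(2.2); base=r.sense()
ax=np.array([556.5,-220.5]);rad=np.linalg.norm(p[:2]-ax);print(rad)
for a in (5,12,20,28,36,41,45): 
    t=np.deg2rad(-87.8-a);row([ax[0]+rad*np.cos(t),ax[1]+rad*np.sin(t),p[2]],down(92.2-a),a)
```

```text
33.02 [ 559.1 -289.1  104.6] [-180.    -0.    92.5] [-3.3  0.2  6.4] 0.152 45.0
w5.p 2072 [ 542.54926397 -274.37118152  130.        ] orange dir -105.15010834001188
w6.p 3566 [457.21960314  43.60155015 130.        ] orange dir 110.66129864066605
68.68443783740888
[-0.0, -0.0, 0.03, 0.001, -0.024, 0.0] 5
[-0.0, -0.0, 0.068, 0.006, -0.057, 0.0] 12
[-0.0, -0.0, 0.113, 0.017, -0.094, 0.0] 20
[-0.0, -0.0, 0.157, 0.033, -0.129, 0.0] 28
[-0.0, 0.0, 0.202, 0.053, -0.161, 0.0] 36
[-0.0, 0.0, 0.23, 0.068, -0.18, 0.0] 41
[-0.0, 0.0, 0.252, 0.082, -0.194, 0.0] 45
```

{"fn": "carry_out", "kwargs": {"series": [[0,0,0.03,0.001,-0.024,0,1],[0,0,0.068,0.006,-0.057,0,1],[0,0,0.113,0.017,-0.094,0,1],[0,0,0.157,0.033,-0.129,0,1],[0,0,0.202,0.053,-0.161,0,1],[0,0,0.23,0.068,-0.18,0,1],[0,0,0.25,0.082,-0.194,0,1],[0,0,0.25,0.082,-0.194,0,1]]}}

```text
clock: 34.02
eef_pos: [510.4, -270.3, 104.6]
tcp_rot: [3.141, -0.001, 0.831]
contact_force: [0.7, 3.9, 4.8]
opening: 0.151
grasp_force: 44.6
```

Run:
```python
from h import *
st();f,c=grab("wrist");k=f.astype(int)
m=((k[:,:,0]>190)&(k[:,:,1]>70)&(k[:,:,1]<150)&(k[:,:,2]<60)).astype(np.uint8)
n,l,s,ce=cv2.connectedComponentsWithStats(m)
for i in range(1,n):
    if s[i,4]>15: print("orange",s[i],ce[i])
red=((k[:,:,0]>140)&(k[:,:,1]<70)&(k[:,:,2]<80));ys,xs=np.nonzero(red);print("red",xs.min(),xs.max(),ys.min(),ys.max(),len(xs))
for v in range(ys.min(),ys.max(),8):
    q=xs[ys==v]
    if len(q): print(v,q.min(),q.max())
print("axis px",proj(c,[[556.5,-220.5,150],[556.5,-220.5,130]]))
```

```text
34.02 [ 510.4 -270.3  104.6] [180.   -0.   47.6] [0.7 3.9 4.8] 0.151 44.6
red 266 297 208 273 1874
208 273 289
216 266 297
224 266 297
232 266 297
240 266 296
248 266 296
256 266 296
264 266 296
272 293 295
axis px [[279.15246143 118.53599775]
 [279.25797321 117.23426931]]
```

{"fn": "carry_out", "kwargs": {"series": [[0,0,0,0,0,0,1],[0,0,0,0,0,0,1],[0,0,0,0,0,0,1],[0,0,0,0,0,0,1],[0,0,0,0,0,0,1],[0,0,0,0,0,0,1],[0,0,0,0,0,0,1],[0,0,0,0,0,0,1]]}}

```text
clock: 35.08
eef_pos: [510.5, -270.4, 104.5]
tcp_rot: [3.142, -0.001, 0.832]
contact_force: [-0.3, 4.8, 8.2]
opening: 0.15
grasp_force: 44.8
```

{"fn": "carry_out", "kwargs": {"series": [[0,0,0,0,0,0,1],[0,0,0,0,0,0,1],[0,0,0,0,0,0,1],[0,0,0,0,0,0,1],[0,0,0,0,0,0,1],[0,0,0,0,0,0,1],[0,0,0,0,0,0,1],[0,0,0,0,0,0,1]]}}

```text
clock: 36.08
eef_pos: [510.5, -270.4, 104.5]
tcp_rot: [3.142, -0.001, 0.832]
contact_force: [-0.9, 4.4, 6.7]
opening: 0.152
grasp_force: 44.8
```

{"fn": "carry_out", "kwargs": {"series": [[0,0,0,0,0,0,1],[0,0,0,0,0,0,1],[0,0,0,0,0,0,1],[0,0,0,0,0,0,1],[0,0,0,0,0,0,1],[0,0,0,0,0,0,1],[0,0,0,0,0,0,1],[0,0,0,0,0,0,1]]}}

```text
clock: 37.08
eef_pos: [510.6, -270.4, 104.6]
tcp_rot: [3.141, -0.001, 0.832]
contact_force: [0.3, 4.6, 7.8]
opening: 0.151
grasp_force: 44.8
```

{"fn": "carry_out", "kwargs": {"series": [[0,0,0,0,0,0,1],[0,0,0,0,0,0,1],[0,0,0,0,0,0,1],[0,0,0,0,0,0,1],[0,0,0,0,0,0,1],[0,0,0,0,0,0,1],[0,0,0,0,0,0,1],[0,0,0,0,0,0,1]]}}

```text
clock: 38.08
eef_pos: [510.5, -270.4, 104.5]
tcp_rot: [3.142, -0.001, 0.832]
contact_force: [-0.3, 4.3, 7.6]
opening: 0.149
grasp_force: 44.8
```

{"fn": "carry_out", "kwargs": {"series": [[0,0,0,0,0,0,1],[0,0,0,0,0,0,1],[0,0,0,0,0,0,1],[0,0,0,0,0,0,1],[0,0,0,0,0,0,1],[0,0,0,0,0,0,1],[0,0,0,0,0,0,1],[0,0,0,0,0,0,1]]}}

```text
clock: 39.08
eef_pos: [510.6, -270.4, 104.5]
tcp_rot: [3.142, -0.001, 0.832]
contact_force: [-0.0, 4.3, 6.7]
opening: 0.15
grasp_force: 44.8
```

{"fn": "carry_out", "kwargs": {"series": [[0,0,0,0,0,0,1],[0,0,0,0,0,0,1],[0,0,0,0,0,0,1],[0,0,0,0,0,0,1],[0,0,0,0,0,0,1],[0,0,0,0,0,0,1],[0,0,0,0,0,0,1],[0,0,0,0,0,0,1]]}}

```text
clock: 40.08
eef_pos: [510.6, -270.5, 104.5]
tcp_rot: [3.141, -0.001, 0.832]
contact_force: [-0.3, 4.6, 7.3]
opening: 0.149
grasp_force: 44.8
```

{"fn": "carry_out", "kwargs": {"series": [[0,0,0,0,0,0,1],[0,0,0,0,0,0,1],[0,0,0,0,0,0,1],[0,0,0,0,0,0,1],[0,0,0,0,0,0,1],[0,0,0,0,0,0,1],[0,0,0,0,0,0,1],[0,0,0,0,0,0,1]]}}

```text
clock: 41.08
eef_pos: [510.6, -270.4, 104.5]
tcp_rot: [3.142, -0.001, 0.832]
contact_force: [-0.1, 4.3, 7.2]
opening: 0.151
grasp_force: 44.8
```

{"fn": "carry_out", "kwargs": {"series": [[0,0,0,0,0,0,1],[0,0,0,0,0,0,1],[0,0,0,0,0,0,1],[0,0,0,0,0,0,1],[0,0,0,0,0,0,1],[0,0,0,0,0,0,1],[0,0,0,0,0,0,1],[0,0,0,0,0,0,1]]}}

```text
clock: 42.08
eef_pos: [510.6, -270.4, 104.6]
tcp_rot: [3.142, -0.001, 0.832]
contact_force: [-0.5, 4.5, 7.8]
opening: 0.151
grasp_force: 44.8
```

{"fn": "carry_out", "kwargs": {"series": [[0,0,0,0,0,0,1],[0,0,0,0,0,0,1],[0,0,0,0,0,0,1],[0,0,0,0,0,0,1],[0,0,0,0,0,0,1],[0,0,0,0,0,0,1],[0,0,0,0,0,0,1],[0,0,0,0,0,0,1]]}}

```text
clock: 43.08
eef_pos: [510.5, -270.4, 104.5]
tcp_rot: [3.142, -0.001, 0.832]
contact_force: [-0.5, 4.7, 7.9]
opening: 0.149
grasp_force: 44.8
```

Run:
```python
from h import *
st();p=r.sense()["eef_pos"];ax=np.array([556.5,-220.5]);rad=np.linalg.norm(p[:2]-ax);print(rad)
for a in (40,33,25,17,9,2,-1.5): 
    t=np.deg2rad(-87.5-a);row([ax[0]+rad*np.cos(t),ax[1]+rad*np.sin(t),p[2]],down(92.5-a),a)
```

```text
43.08 [ 510.5 -270.4  104.5] [180.   -0.   47.7] [-0.5  4.7  7.9] 0.149 44.8
67.86551396501157
[0.0, -0.0, -0.027, 0.001, 0.024, 0.0] 40
[0.0, -0.0, -0.066, 0.006, 0.057, 0.0] 33
[0.0, -0.0, -0.11, 0.016, 0.093, 0.0] 25
[0.0, -0.0, -0.155, 0.031, 0.128, 0.0] 17
[0.0, -0.0, -0.199, 0.051, 0.16, 0.0] 9
[0.0, -0.0, -0.238, 0.072, 0.186, 0.0] 2
[0.0, -0.0, -0.257, 0.084, 0.198, 0.0] -1.5
```

{"fn": "carry_out", "kwargs": {"series": [[0,0,0,0,0,0,1],[0,0,0,0,0,0,1],[0,0,0,0,0,0,1],[0,0,0,0,0,0,1],[0,0,0,0,0,0,1],[0,0,0,0,0,0,1],[0,0,0,0,0,0,1],[0,0,0,0,0,0,1]]}}

```text
clock: 44.08
eef_pos: [510.5, -270.4, 104.5]
tcp_rot: [3.142, -0.001, 0.832]
contact_force: [-0.1, 3.9, 6.6]
opening: 0.15
grasp_force: 44.8
```

{"fn": "carry_out", "kwargs": {"series": [[0,0,-0.027,0.001,0.024,0,1],[0,0,-0.066,0.006,0.057,0,1],[0,0,-0.11,0.016,0.093,0,1],[0,0,-0.155,0.031,0.128,0,1],[0,0,-0.199,0.051,0.16,0,1],[0,0,-0.238,0.072,0.186,0,1],[0,0,-0.257,0.084,0.198,0,1],[0,0,-0.262,0.092,0.206,0,1]]}}

```text
clock: 45.08
eef_pos: [559.4, -289.0, 104.3]
tcp_rot: [-3.133, -0.001, 1.655]
contact_force: [-25.4, -2.7, 22.6]
opening: 0.149
grasp_force: 63.9
```

{"fn": "carry_out", "kwargs": {"series": [[0,0,-0.004,0,0.008,0,1],[0,0,-0.004,0,0.008,0,1]]}}

```text
clock: 45.32
eef_pos: [559.4, -289.0, 104.3]
tcp_rot: [-3.13, -0.002, 1.666]
contact_force: [-26.8, -3.2, 22.7]
opening: 0.152
grasp_force: 68.0
```

Firmly on the stop. Release and lift.

{"fn": "carry_out", "kwargs": {"series": [[0,0,0,0,-0.01,0,-1],[0,0,0,0,-0.01,0,-1],[0,0,0,0,-0.01,0,-1],[0,0,0,0,-0.01,0,-1],[0,0,0,0,-0.01,-0.2,-1],[0,0,0,0,-0.01,-0.4,-1],[0,0,0,0,-0.01,-0.6,-1],[0,0,0,0,-0.01,-0.8,-1]]}}

```text
clock: 46.32
eef_pos: [563.1, -288.3, 305.6]
tcp_rot: [3.141, 0.0, 1.667]
contact_force: [-0.5, -0.1, -0.2]
opening: 1.0
grasp_force: 0.0
```

Run:
```python
from h import *
st();lever();check()
f,c=grab("top")
for l in ("lemon","tin_half","sardine_tin"): print(l,[(round(d["score"],2),np.round(d["position"]).tolist()) for d in r.silhouettes("top",l)])
```

```text
46.33 [ 563.1 -288.3  305.6] [180.    0.   95.5] [-0.5 -0.1 -0.2] 1.0 0.0
lever centroid [ 558.78040402 -273.25976917] toward-axis dir deg 89.72437714962939 523
scene mug_blue 0.84 [242.0, 259.0] 309 bb 256 269 229 252 [46 62 89]
scene mug_blue 0.64 [216.0, 334.0] 654 bb 321 352 200 233 [40 63 95]
scene mug_blue 0.39 [231.0, 327.0] 4846 bb 243 403 168 270 [144 144 139]
scene mug_cream 0.62 [195.0, 264.0] 504 bb 249 277 179 209 [141 140 130]
expected hang centres [[340.0, 218.0], [266.0, 195.0]]
top mug_blue 0.79 [223.0, 276.0] 224 bb 263 284 216 232 [58 73 91]
top mug_blue 0.77 [179.0, 339.0] 621 bb 323 360 167 189 [53 64 87]
top mug_blue 0.26 [169.0, 306.0] 6751 bb 220 414 144 203 [155 153 146]
top mug_cream 0.83 [180.0, 243.0] 593 bb 229 262 171 191 [123 122 113]
top mug_cream 0.55 [204.0, 143.0] 491 bb 124 157 193 214 [100  61  63]
lemon [(0.68, [254.0, 225.0])]
tin_half [(0.68, [229.0, 386.0]), (0.66, [255.0, 226.0])]
sardine_tin []
```

```bash
python3 -c "
from rig import r
print(r.sign_off())"
```

```text
the job is handed in; nothing more can be done
None
```

The job is handed in: I shut the valve, hung the blue mug on hook1 and the cream mug on hook3 (no green mug was there), ran the water at half open for ten seconds and shut the valve again; the final check showed both mugs hanging and the lever shut, the lemon and food tin were found where they stood, and the fish tin, which the arm never touched, was not detected in that picture.

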